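Change over the finger-joint press

ROBOT

A 6-joint arm with a two-finger parallel gripper is mounted at the origin on the work surface. World frame = base frame: x ahead of the robot, y to its left, z up, the work surface at z = 0. Lengths are in m, angles in rad, forces in N, time in s.
With the tool pointing down it reaches from about 0.35 to 0.775 m from the base axis. Payload 7.3 kg.
Tool frame: the origin (TCP) lies at the centre of the arm's flange, where the gripper is bolted on; the fingertips stand 178 mm ahead of it and the grasp point (between the pads) lies 159 mm ahead of it; x points along the fingers, y is the direction in which the jaws open and shut, and the axes are right-handed (so a half turn about x gives the same grasp; the last joint's range is limited). The gripper opens to 92 mm and grips with 3 to 60 N. Pads are 19 mm wide; open, the fingers measure 130 mm over their backs; the gripper's body (75 mm by 190 mm) begins 47 mm behind the grasp point.
Start: joints at [-0.146, 0.342, 1.524, -0, 1.275, -0.146], TCP at [0.525, 0, 0.405] pointing down, gripper open.
Joint ranges: [-2.53, 2.53], [-0.77, 2.02], [0.04, 2.7], [-1, 4.14], [0.28, 2.66], [-3.11, 3.11]. Speed limits (rad/s): [2.57, 2.57, 3.14, 3.14, 3.14, 3.14].

INTERFACE

Orientations are given as [roll, pitch, yaw] about the fixed x, y, z axes, in that order (R = Rz(yaw) Ry(pitch) Rx(roll)).
In Python, from cell import readout, cams, workorder gives the robot as it stands.
- The arm moves only by the shell command python3 -m inch 'ROWS' [FORCE]. ROWS is text: rows parted by semicolons, each of 5 numbers parted by spaces: the shift along the world's x, y, z in mm, then the turn about the world's z in rad, then the opening, from 0 (shut) to 1 (fully open). A call has 1 to 8 rows; each row shifts and turns the commanded pose from where the row before left it; what a row does not reach is not made up. A row lasts 1/12 s, in which the tool goes at most 41.7 mm and 7.16 degrees, less where a joint would pass 70% of its speed; a pose out of reach is approached as far as the arm can. A call is refused whole if a number of a shift passes 41.7 or a number of a turn 0.125, either way. A call with a gripper value outside its range is refused whole. The fingers move at their own pace and stop on an object; FORCE is the grip in N (left out, the last holds). Time passes only in rows, so rows that do not move let the fingers close. It gives the time, the measured TCP pose, the force and the opening at its end, in the units of the state.
- readout.observe(): the state, without advancing time (a new reading comes with each control period).
- cams.read_camera(name): name is "scene" or "side" or "wrist"; returns a dict with "color" (420x560x3 uint8, red, green, blue), "fx", "fy", "cx", "cy" (pixels), "world_to_cam" (4x4, takes a point from world to camera coordinates); the wrist camera has in their place "T_tool_cam" (4x4, takes a point from camera to tool coordinates, whose origin is the TCP and whose axes are the tool frame's). Camera axes: x right, y down, z forward; pixel columns grow to the right and rows downward; lengths in m; the calibration is good to about 2 mm. A picture is of the moment at which its call begins: read the wrist's pose just before it. There is no depth.
- workorder.hand_in(): hands the job in, once; it reports no verdict.
The state is a dict: "time": time; "qpos": joint angles; "qvel": joint speeds; "joint_efforts": joint torques, N m; "tool_pos": TCP position; "tool_rot": TCP orientation; "contact_force": force on the tool from outside, world axes, zero at the start; "torque": the same for the moment, N m; "opening": finger opening in m.
Only numpy, scipy, OpenCV 4.12 (cv2) and the standard library are available. Lean on these libraries where they do the work, as an engineer would, in place of code of your own. Each camera call takes 0.05 s, during which the arm holds its last target.

TASK

Change over the press: lift the lever out of its notch and bring it to the open notch, lay all the cured sticks from the press on the drying rack, each square and centred across both rails with at least a finger's width (20 mm) of air between them, and put the two or three fresh sticks, which lie on the bench to the left, into lanes of the press, lengthwise between the guide blocks and flat on the bed. Then bring the lever back to the press notch and let it drop fully in, so that every fresh stick is clamped; leave the other things on the bench where they are.

Things in the scene. Friction and masses are not known exactly. Their poses are not given: they have to be found in the camera images.
- press: Fixed grey bench press with 3 lanes; place and turn vary. Origin on the table under the bed; x along the lanes from stop to jaw, y across them to the lever, z up. Bed 310 x 290, top 30 over the table. Stop bar on the -x side, face at x = -90, top 70 over the table. A stick pressed in a lane has its centre at x = -10, z = 47, y = 40 (lane 1, by the lever), -30 (2) or -100 (3).
- gate: Quadrant: curved upright steel plate, 8 thick, radius 115 about the spindle (its origin, on the table), with three notches 21 wide for the lever arm, 19 deep, ridges up to 115 over the table. Also on the press: guide blocks 18 high leave each lane 46 wide by both ends of a stick; between them, x = -62 to 25, its sides are free for fingers (36 between neighbouring sticks).
- jaw: Steel beam across the +x ends of the lanes, 69 over the table, carrying a sprung pad per lane; the lever moves it. Clear lane length from stop to pad: 178 with the lever in the open notch, 166 half-way, 154 in the press notch without a stick; there a 160 stick pushes its pad back 6 (about 7 N), after the jaw has slid it up to the stop. Head box behind the jaw, 85 over the table.
- lever (a joint): Swing of the lever about its vertical spindle, rad. 0 = press notch (jaw closed), 0.436 = half-way notch, 0.873 = open notch (jaw 24 mm back). Grows clockwise seen from above, the knob moving away from the lanes. End stops at 0 and 0.873. In a notch the 14 wide arm has about 0.03 rad of play and cannot swing until lifted. Takes about 1 N at the knob, up to 6 N when pads meet sticks.
- lift (a joint): Upward tilt of the lever arm about a horizontal hinge at the spindle, rad. 0 = fully down in a notch; above 0.15 it clears the ridges between the notches (the knob is then 26 mm higher and 7 mm nearer the spindle); stop at 0.45. It falls by its own weight, about 2 N at the knob, and does not stay up.
- knob (a point): Middle of the black knob, a round upright grip 28 in diameter and 52 tall on the end of the lever arm, 170 from the spindle. This point is 26 below the knob's top, 26 above the arm's upper face and 137 over the table when the arm is down. The quadrant plate stands 55 from it towards the spindle.
- pivot (a point): Point on the lever spindle's vertical axis at the height of the arm's hinge, 105 over the table; the arm runs from here to the knob.
- pad1: Sprung steel pad of lane 1 (y = 40 of the press) on the jaw, 30 wide, 28 high; origin at the middle of its back, its pressing face is 10 nearer the stop.
- pad2: Sprung steel pad of lane 2 (y = -30 of the press) on the jaw, 30 wide, 28 high; origin at the middle of its back, its pressing face is 10 nearer the stop.
- pad3: Sprung steel pad of lane 3 (y = -100 of the press) on the jaw, 30 wide, 28 high; origin at the middle of its back, its pressing face is 10 nearer the stop.
- cured1: Cured stick: finger-jointed wooden stick, 160 long (its x axis) with a square 34 x 34 section, half pale and half darker wood with the joint in the middle, 70 to 130 g; any long face may lie down; origin at its centre. It starts clamped in the press. One of the three may be absent.
- cured2: Cured stick: finger-jointed wooden stick, 160 long (its x axis) with a square 34 x 34 section, half pale and half darker wood with the joint in the middle, 70 to 130 g; any long face may lie down; origin at its centre. It starts clamped in the press. One of the three may be absent.
- cured3: Cured stick: finger-jointed wooden stick, 160 long (its x axis) with a square 34 x 34 section, half pale and half darker wood with the joint in the middle, 70 to 130 g; any long face may lie down; origin at its centre. It starts clamped in the press. One of the three may be absent.
- fresh1: Fresh stick: finger-jointed wooden stick, 160 long (its x axis) with a square 34 x 34 section, half pale and half darker wood with the joint in the middle, 70 to 130 g; any long face may lie down; origin at its centre. It starts lying on the bench at the left, ready to be pressed. One of the three may be absent.
- fresh2: Fresh stick: finger-jointed wooden stick, 160 long (its x axis) with a square 34 x 34 section, half pale and half darker wood with the joint in the middle, 70 to 130 g; any long face may lie down; origin at its centre. It starts lying on the bench at the left, ready to be pressed. One of the three may be absent.
- fresh3: Fresh stick: finger-jointed wooden stick, 160 long (its x axis) with a square 34 x 34 section, half pale and half darker wood with the joint in the middle, 70 to 130 g; any long face may lie down; origin at its centre. It starts lying on the bench at the left, ready to be pressed. One of the three may be absent.
- rack: Drying rack, fixed to the bench, position and turn vary: a plywood base 285 x 150 with two upright wooden rails along its x axis, each 270 long and only 10 wide at the top, at y = -45 and +45, tops 70 above the table. Origin on the table under its middle, z up. A stick laid across both rails has its centre 87 above the table and its x axis along the rack's y.
- square: Bystander: try square lying flat, stock 100 long, blade 120 long, up to 16 high; origin under it. Not part of the job.
- sander: Bystander: cork sanding block 110 x 62 x 34; origin under it. Not part of the job.
- tape: Bystander: roll of paper tape lying flat, 76 in diameter, 25 high; origin under it. Not part of the job.
- offcut: Bystander: pale wood offcut 75 x 48 x 30 (shorter and wider than the sticks); origin under it. Not part of the job.
- pencil: Bystander: flat carpenter's pencil 175 long, 14 wide, 8 high; origin under it. Not part of the job.

How it is judged:
On the way, in this order (a step that is already met when the one before it is completed fails the run):
1. the lever lies down in the open notch (value of joint lever above 0.82 rad and value of joint lift below 0.03 rad), for 0.2 s.
2. with the lever still in the open notch, every cured stick lies on the rack, apart from the others, and every fresh stick lies in a lane of the press, all let go (all of step 1 and z of cured1 in the frame of rack between 0.081 and 0.093 m and x of cured1 in the frame of rack between -0.13 and 0.13 m and y of cured1 in the frame of rack between -0.025 and 0.025 m and angle between the x axis of each of cured1, cured2, cured3 and the y axis of rack, either way round below 0.2 rad and linear speed of each of cured1, cured2, cured3, fresh1, fresh2, fresh3 below 0.03 m/s and contact force between each of cured1, cured2, cured3, fresh1, fresh2, fresh3 and the fingers below 0.1 N and z of cured2 in the frame of rack between 0.081 and 0.093 m and x of cured2 in the frame of rack between -0.13 and 0.13 m and y of cured2 in the frame of rack between -0.025 and 0.025 m and z of cured3 in the frame of rack between 0.081 and 0.093 m and x of cured3 in the frame of rack between -0.13 and 0.13 m and y of cured3 in the frame of rack between -0.025 and 0.025 m and horizontal distance between each of cured2, cured3 and cured1 above 0.048 m and horizontal distance between cured3 and cured2 above 0.048 m and ((y of fresh1 in the frame of press between 0.03 and 0.05 m and x of fresh1 in the frame of press between -0.012 and 0.012 m and z of fresh1 in the frame of press between 0.043 and 0.051 m) or (y of fresh1 in the frame of press between -0.04 and -0.02 m and x of fresh1 in the frame of press between -0.012 and 0.012 m and z of fresh1 in the frame of press between 0.043 and 0.051 m) or (y of fresh1 in the frame of press between -0.11 and -0.09 m and x of fresh1 in the frame of press between -0.012 and 0.012 m and z of fresh1 in the frame of press between 0.043 and 0.051 m)) and angle between the x axis of each of fresh1, fresh2, fresh3 and the x axis of press, either way round below 0.1 rad and ((y of fresh2 in the frame of press between 0.03 and 0.05 m and x of fresh2 in the frame of press between -0.012 and 0.012 m and z of fresh2 in the frame of press between 0.043 and 0.051 m) or (y of fresh2 in the frame of press between -0.04 and -0.02 m and x of fresh2 in the frame of press between -0.012 and 0.012 m and z of fresh2 in the frame of press between 0.043 and 0.051 m) or (y of fresh2 in the frame of press between -0.11 and -0.09 m and x of fresh2 in the frame of press between -0.012 and 0.012 m and z of fresh2 in the frame of press between 0.043 and 0.051 m)) and ((y of fresh3 in the frame of press between 0.03 and 0.05 m and x of fresh3 in the frame of press between -0.012 and 0.012 m and z of fresh3 in the frame of press between 0.043 and 0.051 m) or (y of fresh3 in the frame of press between -0.04 and -0.02 m and x of fresh3 in the frame of press between -0.012 and 0.012 m and z of fresh3 in the frame of press between 0.043 and 0.051 m) or (y of fresh3 in the frame of press between -0.11 and -0.09 m and x of fresh3 in the frame of press between -0.012 and 0.012 m and z of fresh3 in the frame of press between 0.043 and 0.051 m))), for 0.2 s.
3. the lever lies down in the press notch (value of joint lever below 0.05 rad and value of joint lift below 0.03 rad), for 0.2 s.
At the end, for the whole second after the job is handed in: Lever down in the press notch (0.05 rad; lift 0.03). Fresh sticks in lanes (10 mm sideways, 4 mm from the stop, 0.1 rad), pads pressing over 2.5 N. Cured sticks across both rails (height 6 mm, centred 25 mm, within 130 mm along, 0.2 rad), centres 48 mm apart. All released, at rest (all of step 3 and z of cured1 in the frame of rack between 0.081 and 0.093 m and x of cured1 in the frame of rack between -0.13 and 0.13 m and y of cured1 in the frame of rack between -0.025 and 0.025 m and angle between the x axis of each of cured1, cured2, cured3 and the y axis of rack, either way round below 0.2 rad and linear speed of each of cured1, cured2, cured3, fresh1, fresh2, fresh3 below 0.03 m/s and contact force between each of cured1, cured2, cured3, fresh1, fresh2, fresh3 and the fingers below 0.1 N and z of cured2 in the frame of rack between 0.081 and 0.093 m and x of cured2 in the frame of rack between -0.13 and 0.13 m and y of cured2 in the frame of rack between -0.025 and 0.025 m and z of cured3 in the frame of rack between 0.081 and 0.093 m and x of cured3 in the frame of rack between -0.13 and 0.13 m and y of cured3 in the frame of rack between -0.025 and 0.025 m and horizontal distance between each of cured2, cured3 and cured1 above 0.048 m and horizontal distance between cured3 and cured2 above 0.048 m and ((y of fresh1 in the frame of press between 0.03 and 0.05 m and x of fresh1 in the frame of press between -0.014 and -0.006 m and z of fresh1 in the frame of press between 0.043 and 0.051 m) or (y of fresh1 in the frame of press between -0.04 and -0.02 m and x of fresh1 in the frame of press between -0.014 and -0.006 m and z of fresh1 in the frame of press between 0.043 and 0.051 m) or (y of fresh1 in the frame of press between -0.11 and -0.09 m and x of fresh1 in the frame of press between -0.014 and -0.006 m and z of fresh1 in the frame of press between 0.043 and 0.051 m)) and angle between the x axis of each of fresh1, fresh2, fresh3 and the x axis of press, either way round below 0.1 rad and ((y of fresh2 in the frame of press between 0.03 and 0.05 m and x of fresh2 in the frame of press between -0.014 and -0.006 m and z of fresh2 in the frame of press between 0.043 and 0.051 m) or (y of fresh2 in the frame of press between -0.04 and -0.02 m and x of fresh2 in the frame of press between -0.014 and -0.006 m and z of fresh2 in the frame of press between 0.043 and 0.051 m) or (y of fresh2 in the frame of press between -0.11 and -0.09 m and x of fresh2 in the frame of press between -0.014 and -0.006 m and z of fresh2 in the frame of press between 0.043 and 0.051 m)) and ((y of fresh3 in the frame of press between 0.03 and 0.05 m and x of fresh3 in the frame of press between -0.014 and -0.006 m and z of fresh3 in the frame of press between 0.043 and 0.051 m) or (y of fresh3 in the frame of press between -0.04 and -0.02 m and x of fresh3 in the frame of press between -0.014 and -0.006 m and z of fresh3 in the frame of press between 0.043 and 0.051 m) or (y of fresh3 in the frame of press between -0.11 and -0.09 m and x of fresh3 in the frame of press between -0.014 and -0.006 m and z of fresh3 in the frame of press between 0.043 and 0.051 m)) and (contact force between fresh1 and pad1 above 2.5 N or contact force between fresh1 and pad2 above 2.5 N or contact force between fresh1 and pad3 above 2.5 N) and (contact force between fresh2 and pad1 above 2.5 N or contact force between fresh2 and pad2 above 2.5 N or contact force between fresh2 and pad3 above 2.5 N) and (contact force between fresh3 and pad1 above 2.5 N or contact force between fresh3 and pad2 above 2.5 N or contact force between fresh3 and pad3 above 2.5 N)); the robot touches nothing.
It fails at once if a bystander is moved by more than 40 mm (distance of any of square, sander, tape, offcut, pencil from where it was at the start of the episode above 0.04 m).
Of cured1, cured2, cured3 only 2 to 3 are there at a start; the rules pass over those that are not, and their reading is None.
Of fresh1, fresh2, fresh3 only 2 to 3 are there at a start; the rules pass over those that are not, and their reading is None.
At some moment in a run one of fresh1, fresh2, fresh3 may be knocked a few centimetres aside while the robot is not near it.
Once in a run the grip may slacken for a moment while it holds something.
It also fails if it takes over 208 s, if anything falls off the work surface, if the arm or the gripper's body presses on something with over 40 N, if the wrist force passes 120 N, or if a joint passes its speed limit or range.

## Working session

There is one attempt and no reset: what is moved stays moved. The work goes in short steps, Python scripts to look and compute and a shell command to move; the robot and the scene stay as the last step left them, time stands still between calls to the robot, and variables do not carry over. Pictures are saved under pics/ and viewed, and the job is handed in when it is done.

```bash
ls; mkdir -p pics
python3 - <<'E'
from cell import readout,cams
import cv2
print(readout.observe())
for n in ["scene","side","wrist"]:
    c=cams.read_camera(n); cv2.imwrite(f"pics/{n}0.png",c["color"][:,:,::-1])
    print(n,c["fx"],c["fy"],c["cx"],c["cy"]); print(c.get("world_to_cam",c.get("T_tool_cam")))
E
```

```text
pics
{'time': 0.0, 'qpos': array([-1.45991097e-01,  3.42725729e-01,  1.52505052e+00, -1.94320840e-05,
        1.27542661e+00, -1.46021015e-01]), 'qvel': array([-0.00019882, -0.00026962,  0.00151375, -0.00045178,  0.00015756,
       -0.00098251]), 'joint_efforts': array([ 7.61924657e-04, -4.31245601e+01, -2.44219762e+01,  7.17750052e-02,
        5.59406646e-02, -1.04314388e-04]), 'tool_pos': array([5.24851134e-01, 4.61892841e-05, 4.04031502e-01]), 'tool_rot': array([-1.70527801,  1.56918602,  3.00714656]), 'contact_force': array([ 0.06883393, -0.45154529,  0.6815458 ]), 'torque': array([-0.00073782,  0.00906484,  0.00573323]), 'opening': 0.09154371297691083}
scene 499.81394284658023 499.81394284658023 270.1140759350707 212.51833362720325
[[-0.73572866  0.677266   -0.00375625  0.33807667]
 [ 0.52962191  0.57186514 -0.62647497 -0.26961287]
 [-0.42214213 -0.46290498 -0.77943248  1.66785443]
 [ 0.          0.          0.          1.        ]]
side 396.1341694175464 396.1341694175464 276.5747182487961 202.66647830254232
[[-0.90786259 -0.41913136  0.01069637  0.51321383]
 [-0.30212159  0.63629783 -0.70982225  0.16240493]
 [ 0.29070269 -0.64765267 -0.70429963  1.03189707]
 [ 0.          0.          0.          1.        ]]
wrist 298.3129939099623 298.3129939099623 282.32424347325593 212.82455592540595
[[-3.29412896e-04 -2.64669982e-01  9.64338992e-01  1.85249189e-02]
 [ 9.99999852e-01  3.29693692e-04  4.32081326e-04 -3.05029003e-04]
 [-4.32295440e-04  9.64338992e-01  2.64669834e-01 -7.18123303e-02]
 [ 0.00000000e+00  0.00000000e+00  0.00000000e+00  1.00000000e+00]]
```

View pics/scene0.png

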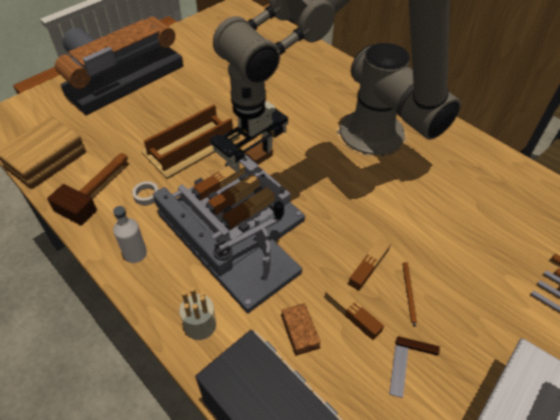

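View pics/side0.png

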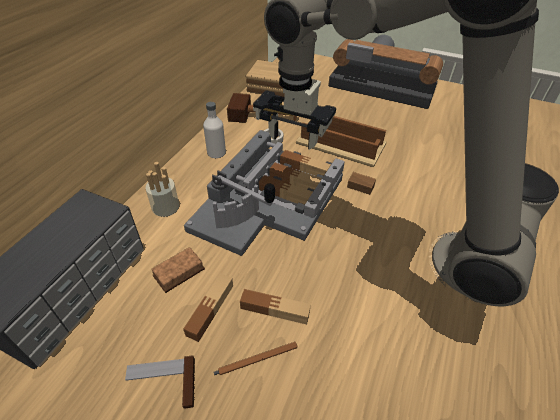

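View pics/wrist0.png

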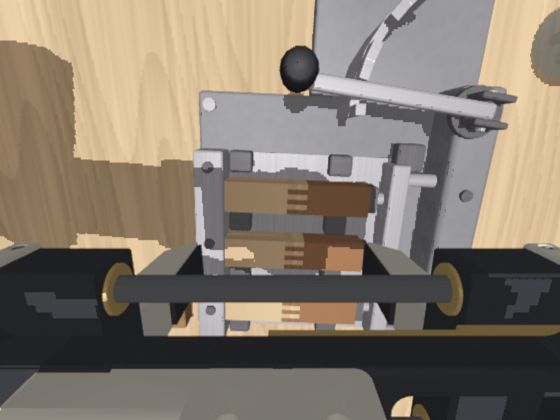

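```bash
cat > h.py <<'E'
import numpy as np, cv2
from cell import readout,cams
from scipy.spatial.transform import Rotation as R
def tool_T(s=None):
    s=s or readout.observe()
    T=np.eye(4);T[:3,:3]=R.from_euler('xyz',s['tool_rot']).as_matrix();T[:3,3]=s['tool_pos'];return T
class Cam:
    def __init__(self,n):
        T=tool_T()
        c=cams.read_camera(n);self.im=c['color'][:,:,::-1].copy();self.n=n
        self.K=np.array([[c['fx'],0,c['cx']],[0,c['fy'],c['cy']],[0,0,1]])
        self.W=c['world_to_cam'] if 'world_to_cam' in c else np.linalg.inv(T@c['T_tool_cam'])
    def proj(self,P):
        P=np.atleast_2d(P);q=P@self.W[:3,:3].T+self.W[:3,3];u=q@self.K.T;return u[:,:2]/u[:,2:]
    def back(self,uv,z):
        uv=np.atleast_2d(uv);d=np.c_[uv,np.ones(len(uv))]@np.linalg.inv(self.K).T@self.W[:3,:3]
        o=-self.W[:3,:3].T@self.W[:3,3];t=(z-o[2])/d[:,2];return o+d*t[:,None]
    def save(self,name,crop=None,k=1,pts=None,lines=None):
        im=self.im.copy();x0=y0=0
        if crop: x0,y0,x1,y1=crop;im=im[y0:y1,x0:x1]
        im=cv2.resize(im,None,fx=k,fy=k,interpolation=cv2.INTER_CUBIC)
        f=lambda p:(int(round((p[0]-x0+.5)*k)),int(round((p[1]-y0+.5)*k)))
        for p in ([] if pts is None else pts): cv2.circle(im,f(p),3,(0,255,0),1)
        for a,b in ([] if lines is None else lines): cv2.line(im,f(a),f(b),(0,255,0),1)
        cv2.imwrite('pics/'+name,im)
def pose(x,y,yaw,z=0):
    T=np.eye(4);T[:3,:3]=R.from_euler('z',yaw).as_matrix();T[:3,3]=[x,y,z];return T
def tf(T,P): P=np.atleast_2d(P);return P@T[:3,:3].T+T[:3,3]
BE=[(0,1),(1,3),(3,2),(2,0),(4,5),(5,7),(7,6),(6,4),(0,4),(1,5),(2,6),(3,7)]
def boxpts(x0,x1,y0,y1,z0,z1):
    return np.array([[x,y,z] for z in(z0,z1) for y in(y0,y1) for x in(x0,x1)])
def boxlines(cam,T,b):
    u=cam.proj(tf(T,boxpts(*b)));return [(u[i],u[j]) for i,j in BE]
def stat():
    s=readout.observe();T=tool_T(s);print('t %.2f tcp'%s['time'],np.round(s['tool_pos']*1000,1),'tip dir',np.round(T[:3,0],3),'y',np.round(T[:3,1],3),'F',np.round(s['contact_force'],1),'open %.4f'%s['opening'],'q6 %.2f'%s['qpos'][5])
E
python3 - <<'E'
from h import *
stat()
w=Cam('wrist');print(np.round(np.linalg.inv(w.W),3))
for p in [(299,68),(209,104),(228,198),(370,198),(200,93)]: print(p,w.back(p,.064),w.back(p,.137),w.back(p,.03))
w.save('w1.png',(180,0,560,330),2.1)
s=Cam('side'); s.save('s1.png',(110,60,410,400),1.75)
s=Cam('scene'); s.save('c1.png',(130,90,470,410),1.75)
E
```

```text
t 0.15 tcp [524.9   0.  404.2] tip dir [-0.001  0.    -1.   ] y [ 1.     0.    -0.001] F [ 0.2 -0.6 -0. ] open 0.0918 q6 -0.15
[[ 1.     0.001 -0.001  0.525]
 [ 0.    -0.964 -0.265  0.072]
 [-0.001  0.265 -0.964  0.386]
 [ 0.     0.     0.     1.   ]]
(299, 68) [[0.54074039 0.13181349 0.064     ]] [[0.53707274 0.11820735 0.137     ]] [[0.54244861 0.1381506  0.03      ]]
(209, 104) [[0.4497551  0.09829309 0.064     ]] [[0.46673467 0.0922937  0.137     ]] [[0.44184681 0.10108732 0.03      ]]
(228, 198) [[0.46441022 0.00053875 0.064     ]] [[0.47806411 0.01672267 0.137     ]] [[ 0.45805088 -0.00699896  0.03      ]]
(370, 198) [[0.62104211 0.0006403  0.064     ]] [[0.59915167 0.01680118 0.137     ]] [[ 0.63123766 -0.00688669  0.03      ]]
(200, 93) [[0.44136097 0.10873551 0.064     ]] [[0.46024541 0.10036644 0.137     ]] [[0.43256548 0.11263344 0.03      ]]
```

View pics/w1.png

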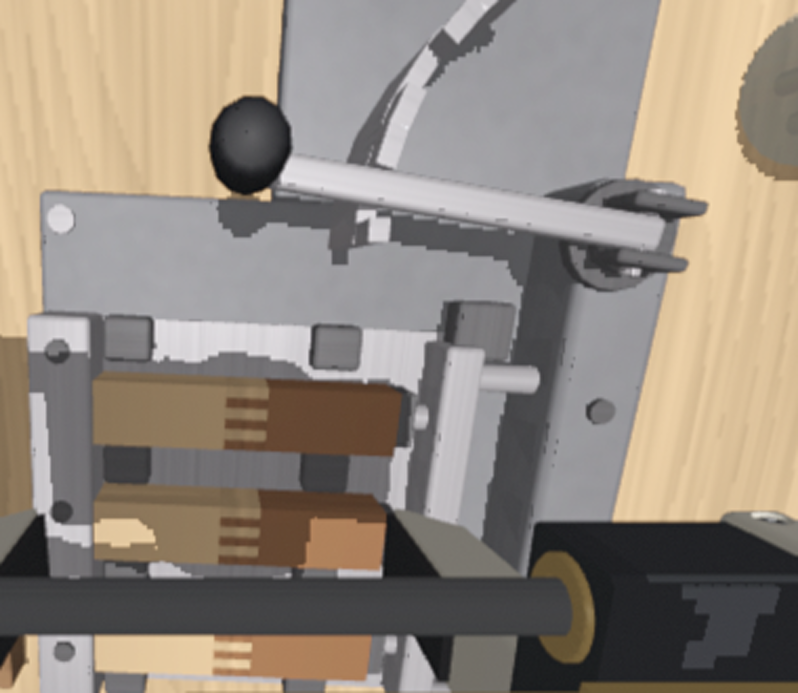

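View pics/s1.png

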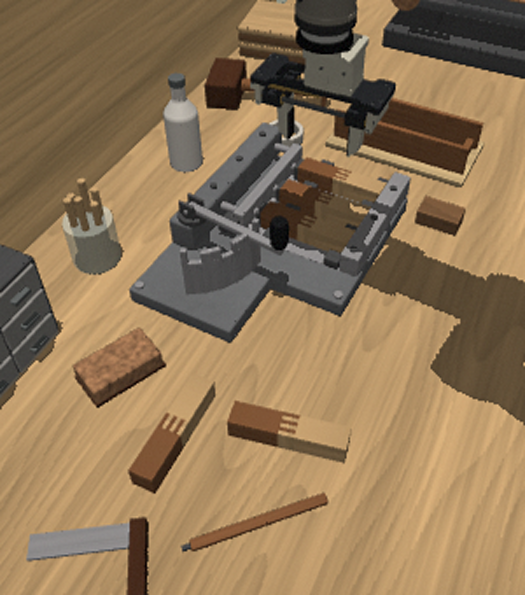

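View pics/c1.png

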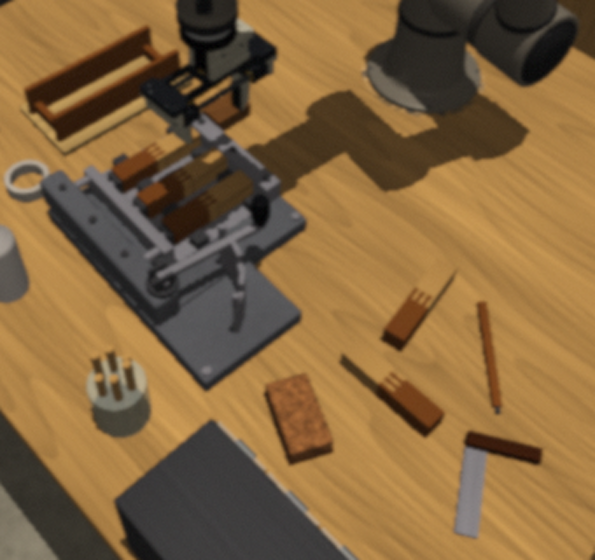

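```bash
python3 -m inch '0 -40 20 0 1;0 -40 20 0 1;0 -40 20 0 1;0 -30 0 0 1;0 0 0 0 1'
python3 - <<'E'
from h import *
stat()
w=Cam('wrist')
w.save('w2.png',(100,0,520,310),1.9)
E
```

```text
time: 0.72
tool_pos: [0.5249, -0.1465, 0.4614]
tool_rot: [0.592, 1.567, -0.983]
contact_force: [-0.8, 0.4, -1.0]
opening: 0.0915
t 0.72 tcp [ 524.9 -146.5  461.4] tip dir [ 0.002 -0.003 -1.   ] y [ 1.    -0.005  0.002] F [-0.8  0.4 -1. ] open 0.0915 q6 -0.41
```

View pics/w2.png

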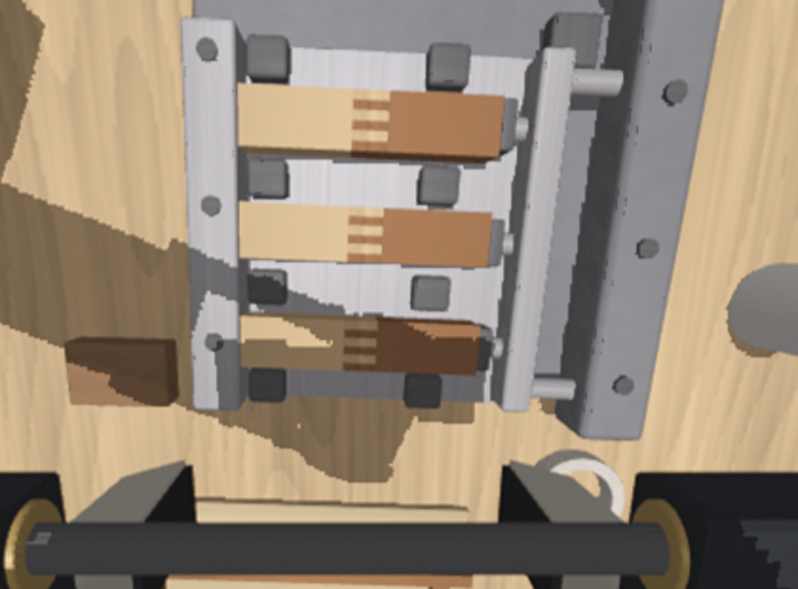

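```bash
cat > fit.py <<'E'
from h import *
from scipy.optimize import least_squares
E
python3 - <<'E'
from fit import *
w=Cam('wrist')
L={40:[(238,84),(504,97),(500,152),(238,147)],-30:[(240,203),(492,212),(490,265),(239,257)],-100:[(241,316),(478,325),(477,372),(241,364)]}
P=[];U=[]
for y,c in L.items():
    P+=[[-.09,y/1000+.017,.064],[.07,y/1000+.017,.064],[.07,y/1000-.017,.064],[-.09,y/1000-.017,.064]]
    U+=[(a/1.9+100-.5,b/1.9-.5) for a,b in c]
P=np.array(P);U=np.array(U)
f=lambda v:(w.proj(tf(pose(*v),P))-U).ravel()
r=least_squares(f,[.55,-.03,0]);print(r.x,np.round(r.fun.reshape(-1,2),1))
# free stick: each separately
for i in range(3):
    q=w.back(U[4*i:4*i+4],.064);print(np.round(q,4).tolist(),np.round(q.mean(0),4),np.hypot(*(q[1]-q[0])[:2]),np.hypot(*(q[0]-q[3])[:2]))
T=pose(*r.x)
boxes=[(-.09,.07,y-.017,y+.017,.03,.064) for y in(.04,-.03,-.1)]
l=[]
for b in boxes:l+=boxlines(w,T,b)
l+=boxlines(w,T,(-.11,-.09,-.145,.08,.03,.07))
w.save('w2o.png',(100,0,520,310),1.9,lines=l)
for n,k in(('side',1.75),('scene',1.75)):
    c=Cam(n);l=[]
    for b in boxes:l+=boxlines(c,T,b)
    kn=tf(T,[[0,0,0]])
    c.save(n+'o.png',(110,60,410,400) if n=='side' else (130,90,470,410),k,lines=l)
E
```

```text
[ 0.54747788 -0.03539764 -0.03897732] [[-0.3 -1.8]
 [ 0.2 -3.1]
 [-0.9  0.2]
 [ 0.2 -2.4]
 [-0.4  0.8]
 [ 0.2  1. ]
 [-1.6  2.2]
 [ 0.6  1.7]
 [-0.   0.1]
 [ 1.9 -0.2]
 [-0.2  1.4]
 [ 0.3  1.3]]
[[0.46, 0.0233, 0.064], [0.6196, 0.0157, 0.064], [0.6193, -0.0149, 0.064], [0.458, -0.0115, 0.064]] [0.5392 0.0031 0.064 ] 0.1598633518993124 0.03478911579063833
[[0.4575, -0.044, 0.064], [0.6166, -0.05, 0.064], [0.6174, -0.0825, 0.064], [0.4551, -0.0769, 0.064]] [ 0.5367 -0.0633  0.064 ] 0.15919870902301528 0.03298613670738217
[[0.4544, -0.1147, 0.064], [0.6119, -0.1213, 0.064], [0.613, -0.1532, 0.064], [0.4526, -0.1471, 0.064]] [ 0.533  -0.1341  0.064 ] 0.15761485850645016 0.032393023149095854
```

View pics/w2o.png

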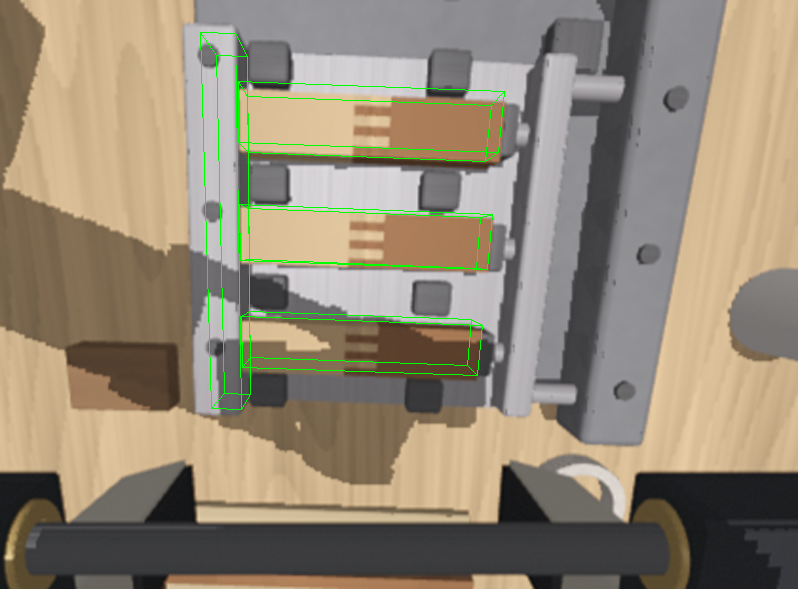

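View pics/sideo.png

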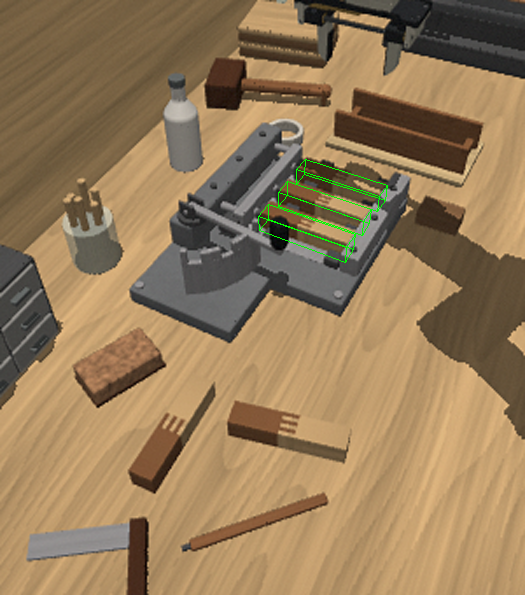

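View pics/sceneo.png

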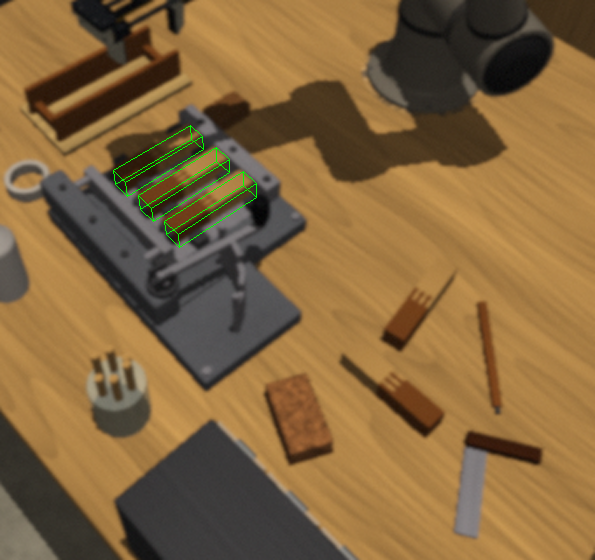

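```bash
python3 -m inch '0 0 0 0 1;0 0 0 0 1'
python3 - <<'E'
from h import *
stat()
w=Cam('wrist');w.save('w3a.png',(190,20,390,140),4);w.save('w3b.png',(190,100,390,220),4)
s=Cam('side');s.save('s3.png',(210,110,350,260),4)
np.savez('w3.npz',W=w.W,S=s.W)
E
```

```text
time: 1.08
tool_pos: [0.5251, -0.1406, 0.4605]
tool_rot: [-2.372, 1.57, 2.342]
contact_force: [-0.0, -0.7, -0.4]
opening: 0.092
t 1.08 tcp [ 525.1 -140.6  460.5] tip dir [-0.  0. -1.] y [ 1.     0.002 -0.   ] F [-0.  -0.7 -0.4] open 0.0920 q6 -0.40
```

View pics/w3a.png

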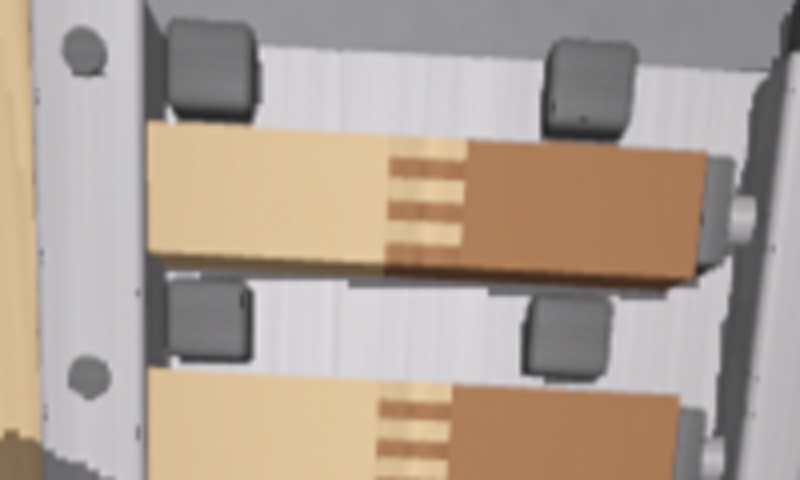

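View pics/w3b.png

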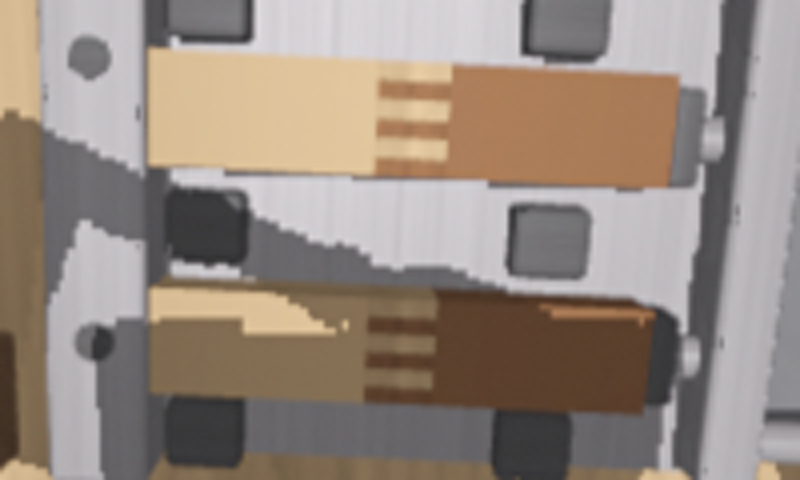

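View pics/s3.png

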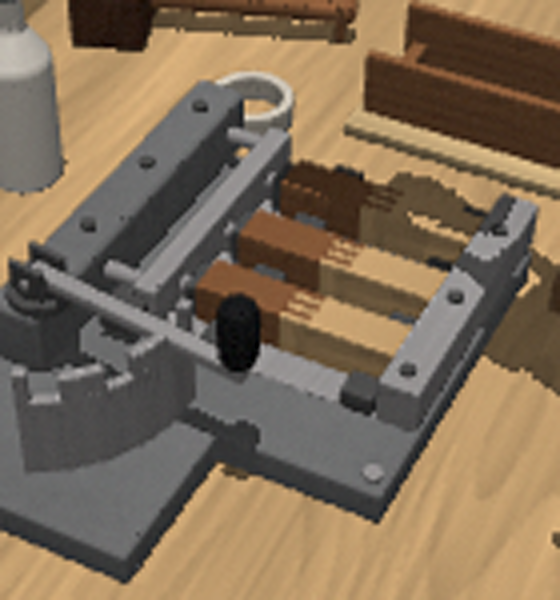

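Run:
```python
from fit import *
w=Cam('wrist');s=Cam('side');c=Cam('scene')
a=lambda x,y:(x/4+190-.5,y/4+20-.5); b=lambda x,y:(x/4+190-.5,y/4+100-.5)
U=np.array([a(147,121),a(707,152),a(697,272),a(147,252),b(148,47),b(680,75),b(670,184),b(148,165),b(150,288),b(655,307),b(643,412),b(150,392)])
P=[]
for y in(.04,-.03,-.1): P+=[[-.09,y+.017,.064],[.07,y+.017,.064],[.07,y-.017,.064],[-.09,y-.017,.064]]
P=np.array(P)
f=lambda v:(w.proj(tf(pose(*v),P))-U).ravel()
r=least_squares(f,[.55,-.03,0]);print(r.x,np.round(r.fun.reshape(-1,2),1))
T=pose(*r.x)
for i in range(3):
    q=w.back(U[4*i:4*i+4],.064);print(np.round(q.mean(0),4),np.hypot(*(q[1]-q[0])[:2]),np.hypot(*(q[0]-q[3])[:2]),'exp',tf(T,[-.01,[.04,-.03,-.1][i],.064]))
boxes=[(-.09,.07,y-.017,y+.017,.03,.064) for y in(.04,-.03,-.1)]
def ls(c):
    l=[]
    for b_ in boxes:l+=boxlines(c,T,b_)
    return l+boxlines(c,T,(-.11,-.09,-.13,.08,.03,.07))
w.save('w4.png',(190,20,390,220),3,lines=ls(w))
s.save('s4.png',(210,110,350,260),4,lines=ls(s))
c.save('c4.png',(150,140,310,300),3.6,lines=ls(c))
```

```text
[ 0.54846519 -0.03905397 -0.041183  ] [[ 0.3 -1.2]
 [-0.2 -2.3]
 [-1.1 -0.5]
 [ 0.4 -1.8]
 [ 0.4  1.8]
 [-0.2  0.8]
 [-0.8  2.2]
 [ 0.5  1.3]
 [ 0.2 -0.3]
 [-0.1  0.4]
 [ 0.1  0.1]
 [ 0.4 -0. ]]
[ 5.403e-01 -2.000e-04  6.400e-02] 0.16080085500116661 0.034698749224088554 exp [[0.54012052 0.00132382 0.064     ]]
[ 0.5372 -0.0668  0.064 ] 0.16061386871922273 0.03452302078709742 exp [[ 0.53723853 -0.06861682  0.064     ]]
[ 0.5341 -0.1385  0.064 ] 0.16034354506692036 0.03369987779990797 exp [[ 0.53435653 -0.13855747  0.064     ]]
```

View pics/w4.png

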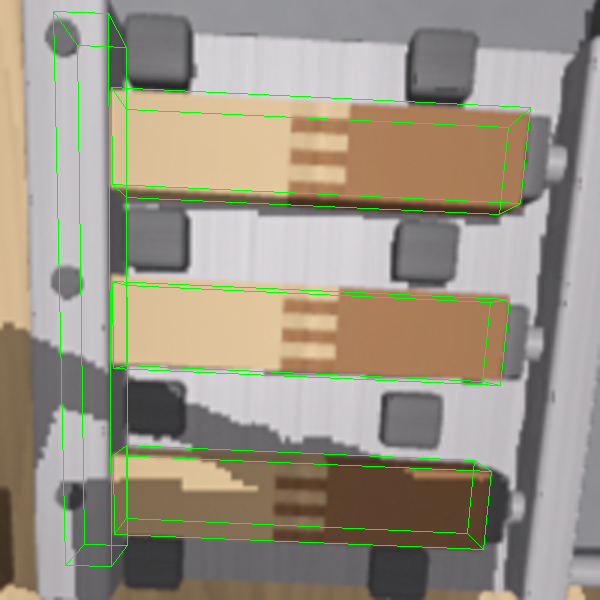

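View pics/s4.png

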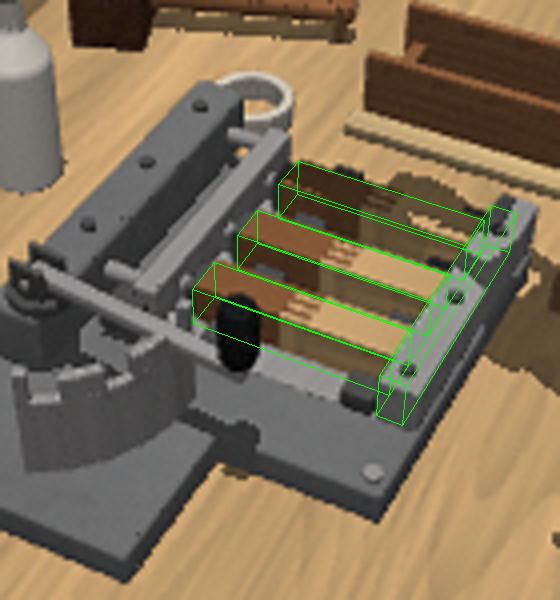

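View pics/c4.png

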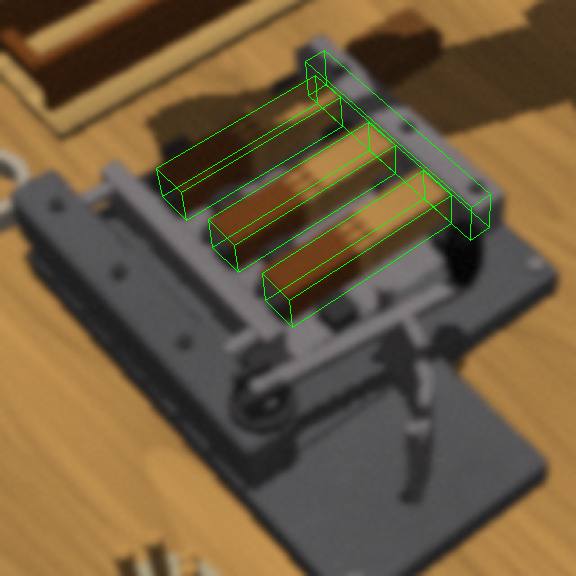

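Run:
```python
from fit import *
s=Cam('side');c=Cam('scene')
T=pose(.5485,-.039,-.0412);Ti=np.linalg.inv(T)
k1=s.back((238/4+210-.5,333/4+110-.5),.137); k2=c.back((465/3.6+150-.5,262/3.6+140-.5),.137)
p1=s.back((33/4+210-.5,270/4+110-.5),.105); p2=c.back((258/3.6+150-.5,392/3.6+140-.5),.105)
for n,q in dict(k1=k1,k2=k2,p1=p1,p2=p2).items(): print(n,np.round(q,4),'press',np.round(tf(Ti,q),4))
print(np.hypot(*(k1-p1)[0,:2]))
w=Cam('wrist')
w.W[:3,3]=w.W[:3,3]
# W at start
Tt=np.eye(4);Tt[:3,:3]=np.array([[-.001,1,0],[0,0,1],[-1,-.001,0]]).astype(float)
from cell import cams
TC=cams.read_camera('wrist')['T_tool_cam']
Tt[:3,0]=[-.001,0,-1];Tt[:3,1]=[1,0,-.001];Tt[:3,2]=np.cross(Tt[:3,0],Tt[:3,1]);Tt[:3,3]=[.5249,0,.4042]
w.W=np.linalg.inv(Tt@TC)
print('wrist knob',w.back((251/2.1+179.5,140/2.1-.5),.15),'pivot',w.back((630/2.1+179.5,228/2.1-.5),.105))
```

```text
k1 [[0.5365 0.1123 0.137 ]] press [[-0.0182  0.1507  0.137 ]]
k2 [[0.5399 0.1204 0.137 ]] press [[-0.0151  0.1589  0.137 ]]
p1 [[0.7084 0.0854 0.105 ]] press [[0.1547 0.1309 0.105 ]]
p2 [[0.7065 0.0886 0.105 ]] press [[0.1526 0.134  0.105 ]]
0.173996541740256
wrist knob [[0.53645489 0.11691187 0.15      ]] pivot [[0.6997756  0.09151328 0.105     ]]
```

```bash
python3 -m inch '1 25 0 0.117 1;1 25 0 0.117 1;1 25 0 0.117 1;1 25 0 0.117 1;1 25 0 0.117 1;1 25 0 0.117 1;1 25 0 0.117 1;1 25 0 0.117 1' && python3 -m inch '2 20 0 0.117 1;2 10 -5 0.117 1;0 0 -5 0.117 1;0 0 -10 0.117 1;0 0 0 0 1;0 0 0 0 1'
python3 - <<'E'
from h import *
stat()
w=Cam('wrist')
w.save('w5.png')
E
```

```text
time: 2.2
tool_pos: [0.5329, 0.0594, 0.4607]
tool_rot: [0.891, 1.571, 0.262]
contact_force: [0.4, 0.5, 0.1]
opening: 0.0917
time: 2.7
tool_pos: [0.537, 0.0882, 0.4404]
tool_rot: [-3.014, 1.57, 3.099]
contact_force: [0.1, -0.3, 0.3]
opening: 0.092
t 2.70 tcp [537.   88.2 440.4] tip dir [-0.001  0.    -1.   ] y [ 0.169  0.986 -0.   ] F [ 0.1 -0.3  0.3] open 0.0920 q6 -1.38
```

View pics/w5.png

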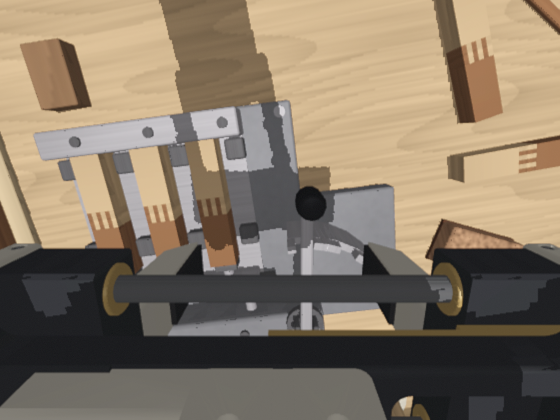

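Run:
```python
from h import *
w=Cam('wrist')
print(w.back((311,201),.150),w.back((305,318),.105), np.linalg.inv(w.W)[:3,3])
w.save('w6.png',(420,0,560,260),3)
```

```text
[[0.53373499 0.11662902 0.15      ]] [[0.68905008 0.09087682 0.105     ]] [0.46617171 0.10042987 0.42237567]
```

View pics/w6.png

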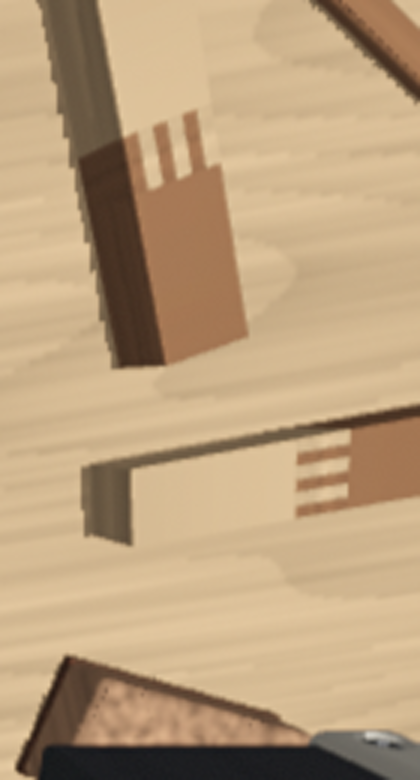

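```bash
python3 -m inch '0 14 -20 0 1;0 14 -25 0 1;0 0 -30 0 1;0 0 -30 0 1;0 0 -20 0 1;0 0 -13 0 1;0 0 0 0 1;0 0 0 0 1'
python3 - <<'E'
from h import *
stat()
Cam('wrist').save('w7.png')
Cam('side').save('s7.png',(180,120,330,260),4)
E
```

```text
time: 3.47
tool_pos: [0.5373, 0.116, 0.3029]
tool_rot: [3.1, 1.571, 2.932]
contact_force: [0.6, 0.2, 1.0]
opening: 0.0916
t 3.47 tcp [537.3 116.  302.9] tip dir [-0.  0. -1.] y [0.168 0.986 0.   ] F [0.6 0.2 1. ] open 0.0916 q6 -1.33
```

View pics/w7.png

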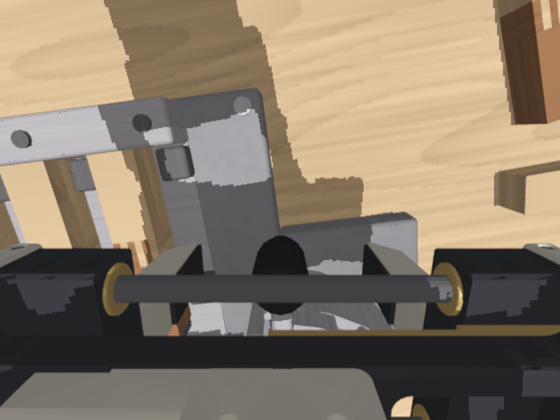

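View pics/s7.png

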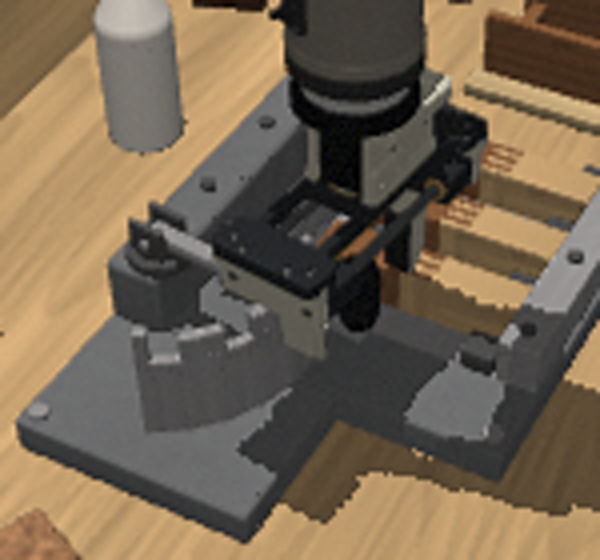

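```bash
python3 -m inch '0 0 0 0 0.25;0 0 0 0 0.25;0 0 0 0 0.25;0 0 0 0 0.25;0 0 0 0 0.25;0 0 0 0 0.25' 25
python3 - <<'E'
from h import *
stat()
w=Cam('wrist')
p=tool_T()@np.array([.159,0,0,1]);print(w.proj(p[:3]))
E
```

```text
time: 4.07
tool_pos: [0.537, 0.1162, 0.3028]
tool_rot: [0.616, 1.571, 0.449]
contact_force: [-0.6, 0.4, -0.2]
opening: 0.0564
t 4.07 tcp [537.  116.2 302.8] tip dir [ 0.  0. -1.] y [0.166 0.986 0.   ] F [-0.6  0.4 -0.2] open 0.0564 q6 -1.33
[[281.53356134 274.3323577 ]]
```

```bash
python3 -m inch '0 0 0 0 0;0 0 0 0 0;0 0 0 0 0;0 0 0 0 0;0 0 0 0 0;0 0 0 0 0' 25
```

```text
time: 4.62
tool_pos: [0.5369, 0.1155, 0.3025]
tool_rot: [-1.858, 1.569, -2.025]
contact_force: [-1.1, -5.0, 0.1]
opening: 0.0272
```

```bash
python3 -m inch '2 0 9 0 0;2 0 9 0 0;3 -1 9 0 0;3 -1 8 0 0;0 0 0 0 0;0 0 0 0 0'
python3 - <<'E'
from h import *
stat()
Cam('side').save('s8.png',(180,120,330,260),4)
E
```

```text
time: 5.12
tool_pos: [0.5474, 0.1145, 0.3378]
tool_rot: [0.568, 1.569, 0.401]
contact_force: [5.0, 2.9, -5.6]
opening: 0.0277
t 5.12 tcp [547.4 114.5 337.8] tip dir [ 0.002  0.001 -1.   ] y [0.166 0.986 0.001] F [ 5.   2.9 -5.6] open 0.0277 q6 -1.34
```

View pics/s8.png

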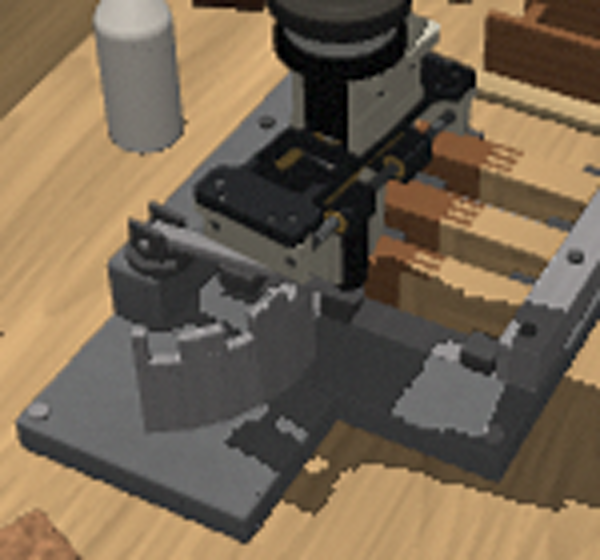

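Run:
```python
import numpy as np
p=np.array([705,88.]);r=160
a0=np.arctan2(114.5-88,547.4-705)
q=np.array([547.4,114.5])
for i in range(1,11):
    a=a0-.087*i;n=p+r*np.array([np.cos(a),np.sin(a)]);print(np.round(n-q,1),np.round(n,1));q=n
```

```text
[ 2.7 13.6] [550.1 128.1]
[ 4.1 13.3] [554.2 141.4]
[ 5.2 12.9] [559.4 154.3]
[ 6.3 12.4] [565.7 166.7]
[ 7.4 11.8] [573.1 178.6]
[ 8.4 11.1] [581.5 189.7]
[ 9.3 10.4] [590.8 200. ]
[10.2  9.5] [600.9 209.5]
[11.   8.6] [611.9 218.1]
[11.7  7.6] [623.5 225.7]
```

```bash
python3 -m inch '2.7 13.6 0 -0.087 0;4.1 13.3 0 -0.087 0;5.2 12.9 0 -0.087 0;6.3 12.4 0 -0.087 0;7.4 11.8 0 -0.087 0;0 0 0 0 0;0 0 0 0 0'
python3 - <<'E'
from h import *
stat()
Cam('side').save('s9.png',(180,120,330,260),4)
E
```

```text
time: 5.75
tool_pos: [0.5729, 0.1782, 0.3371]
tool_rot: [-0.817, 1.57, -1.417]
contact_force: [2.5, -2.5, -3.3]
opening: 0.0276
t 5.75 tcp [572.9 178.2 337.1] tip dir [ 0.    -0.001 -1.   ] y [ 0.565  0.825 -0.001] F [ 2.5 -2.5 -3.3] open 0.0276 q6 -0.80
```

View pics/s9.png

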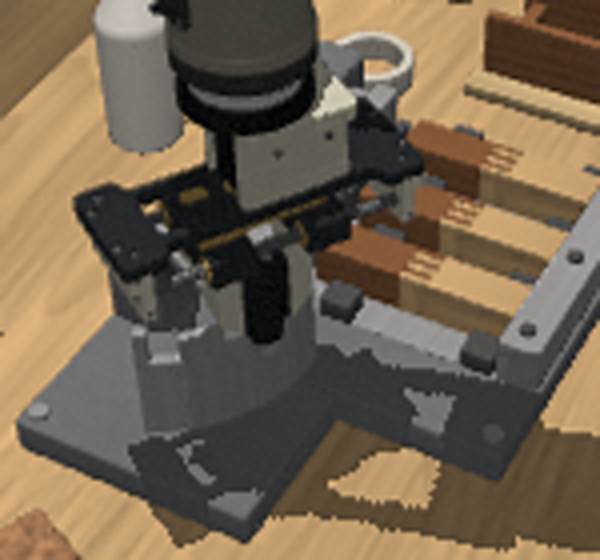

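Swinging well, low forces. Continue to open.

```bash
python3 -m inch '8.4 11.1 0 -0.087 0;9.3 10.4 0 -0.087 0;10.2 9.5 0 -0.087 0;11 8.6 0 -0.087 0;11.5 7.5 0 -0.087 0;0 0 0 0 0;0 0 0 0 0'
python3 - <<'E'
from h import *
stat()
Cam('side').save('s10.png',(180,120,330,260),4)
E
```

```text
time: 6.38
tool_pos: [0.6211, 0.2238, 0.3354]
tool_rot: [-1.71, 1.558, -2.747]
contact_force: [-9.2, -8.3, -0.6]
opening: 0.0272
t 6.38 tcp [621.1 223.8 335.4] tip dir [-0.012 -0.005 -1.   ] y [ 0.861  0.509 -0.013] F [-9.2 -8.3 -0.6] open 0.0272 q6 -0.30
```

View pics/s10.png

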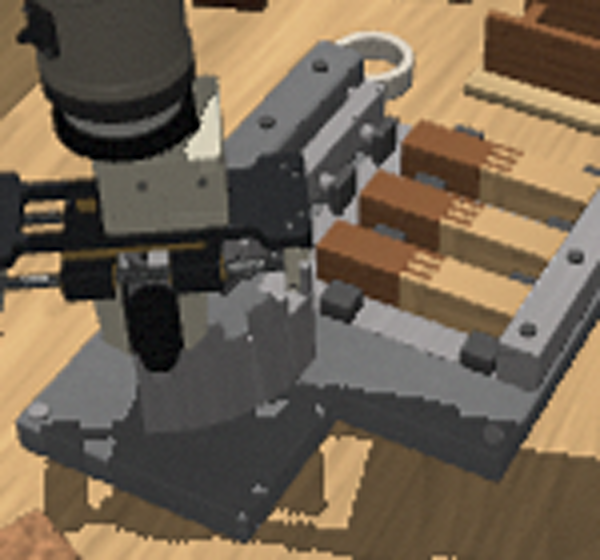

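```bash
python3 -m inch '-2.5 1 -8 0 0;-1.3 2 -8 0 0;-1.3 2 -8 0 0;-1.3 2 -8 0 0;0 0 -3 0 0;0 0 0 0 0;0 0 0 0 0'
python3 - <<'E'
from h import *
stat()
Cam('side').save('s11.png',(180,120,330,260),4)
E
```

```text
time: 7.02
tool_pos: [0.6145, 0.232, 0.3036]
tool_rot: [-1.961, 1.565, -2.996]
contact_force: [-10.5, -2.1, 9.0]
opening: 0.0276
t 7.02 tcp [614.5 232.  303.6] tip dir [-0.006 -0.001 -1.   ] y [ 0.86   0.51  -0.006] F [-10.5  -2.1   9. ] open 0.0276 q6 -0.29
```

View pics/s11.png

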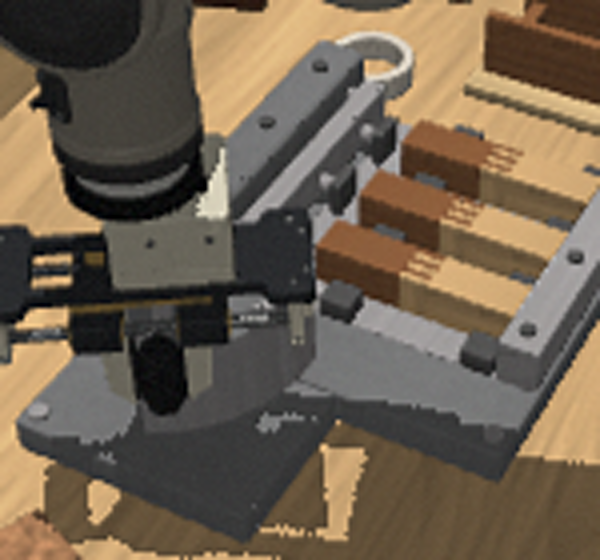

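```bash
python3 -m inch '0 0 0 0 0.7;0 0 0 0 0.7;0 0 0 0 0.7;0 0 0 0 0.7;0 0 0 0 0.7;0 0 0 0 0.7;0 0 0 0 0.7'; python3 -m inch '0 0 20 0 0.8;0 0 30 0 0.8;0 0 40 0 0.8;0 0 40 0 0.8;0 0 10 0 0.8;0 0 0 0 .8'
python3 - <<'E'
from h import *
stat()
Cam('side').save('s12.png',(180,100,330,250),4)
Cam('wrist').save('w12.png')
E
```

```text
time: 7.65
tool_pos: [0.6167, 0.2323, 0.3025]
tool_rot: [-2.31, 1.571, 2.936]
contact_force: [-0.2, -0.5, -0.0]
opening: 0.0636
time: 8.15
tool_pos: [0.6168, 0.2324, 0.4475]
tool_rot: [1.292, 1.562, 0.256]
contact_force: [-0.2, 0.9, 0.0]
opening: 0.0736
t 8.15 tcp [616.8 232.4 447.5] tip dir [ 0.009  0.002 -1.   ] y [0.861 0.509 0.009] F [-0.2  0.9  0. ] open 0.0736 q6 -0.29
```

View pics/s12.png

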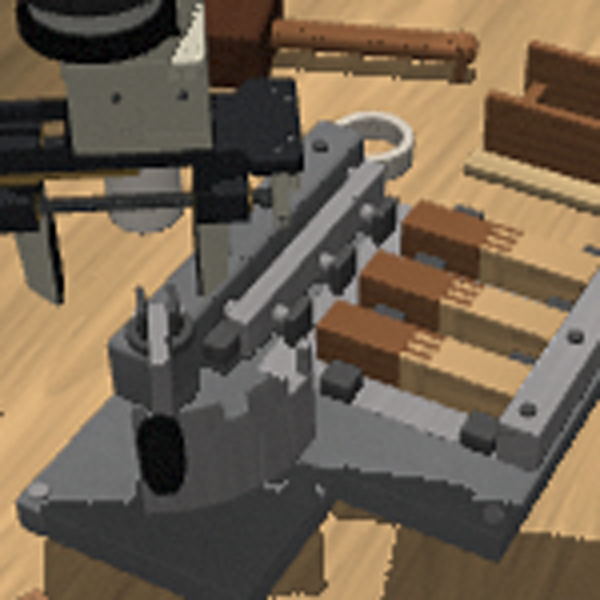

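View pics/w12.png

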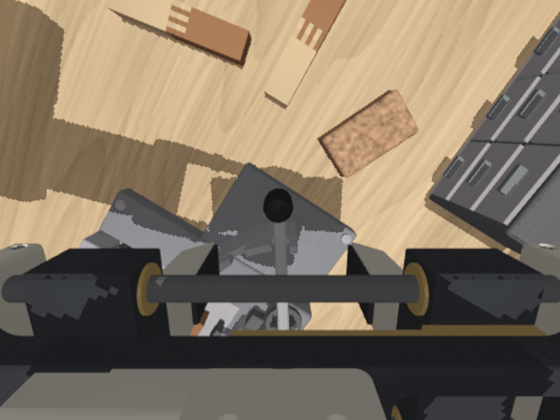

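Run:
```python
from h import *
s=Cam('side');s.save('s13.png',(280,95,400,175),6)
c=Cam('scene');c.save('c13.png',(135,90,255,180),6)
```

```text
(no output)
```

View pics/s13.png

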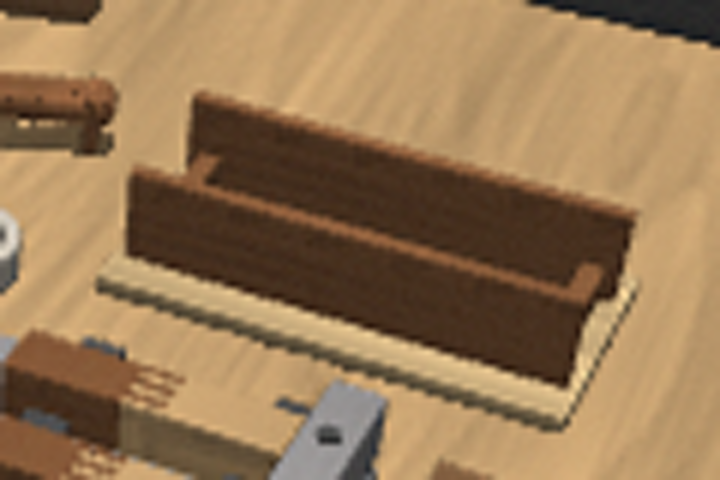

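View pics/c13.png

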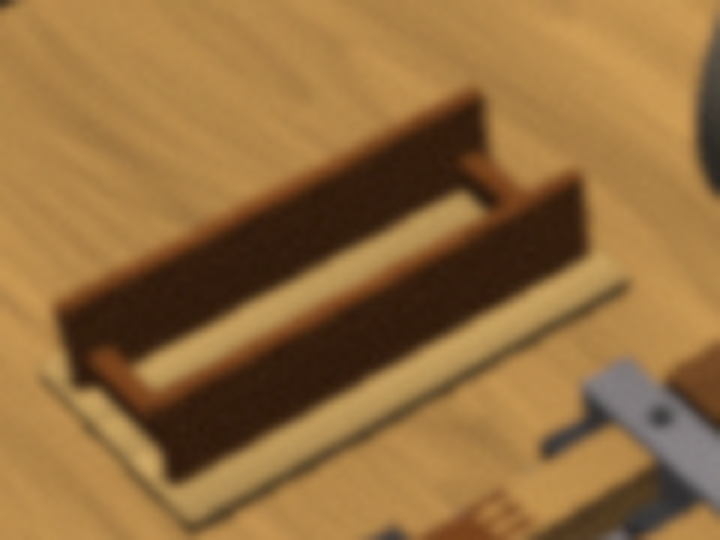

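Run:
```python
from fit import *
s=Cam('side');c=Cam('scene')
a=lambda x,y:(x/6+280-.5,y/6+95-.5);b=lambda x,y:(x/6+135-.5,y/6+90-.5)
P=np.array([[.135,-.045,.07],[-.135,-.045,.07],[.135,.045,.07],[-.135,.045,.07]])
US=np.array([a(199,95),a(635,214),a(134,171),a(584,298)]);UC=np.array([b(60,306),b(480,95),b(160,408),b(581,178)])
for nm,f in dict(both=lambda v:np.r_[(s.proj(tf(pose(*v),P))-US).ravel(),(c.proj(tf(pose(*v),P))-UC).ravel()],side=lambda v:(s.proj(tf(pose(*v),P))-US).ravel(),scene=lambda v:(c.proj(tf(pose(*v),P))-UC).ravel()).items():
    r=least_squares(f,[.53,-.25,0]);print(nm,r.x,np.round(r.fun,1))
    if nm=='both':T=pose(*r.x)
bx=[(-.135,.135,y-.005,y+.005,.01,.07) for y in(-.045,.045)]+[(-.1425,.1425,-.075,.075,0,.01)]
s.save('s14.png',(280,95,400,175),6,lines=sum([boxlines(s,T,x) for x in bx],[]))
c.save('c14.png',(135,90,255,180),6,lines=sum([boxlines(c,T,x) for x in bx],[]))
```

```text
both [ 0.48066134 -0.35492858 -0.03994987] [-0.9  0.3 -0.1  0.8 -0.4  0.1  0.6  0.9 -0.2  0.6  0.4 -0.9 -1.1 -0.6
  0.2 -1. ]
side [ 0.48122876 -0.35865891 -0.04396546] [-0.5 -0.3  0.   0.3 -0.1 -0.6  0.6  0.4]
scene [ 0.48131986 -0.35290114 -0.03836169] [-0.   1.1  0.5 -0.5 -0.8 -0.1  0.4 -0.7]
```

View pics/s14.png

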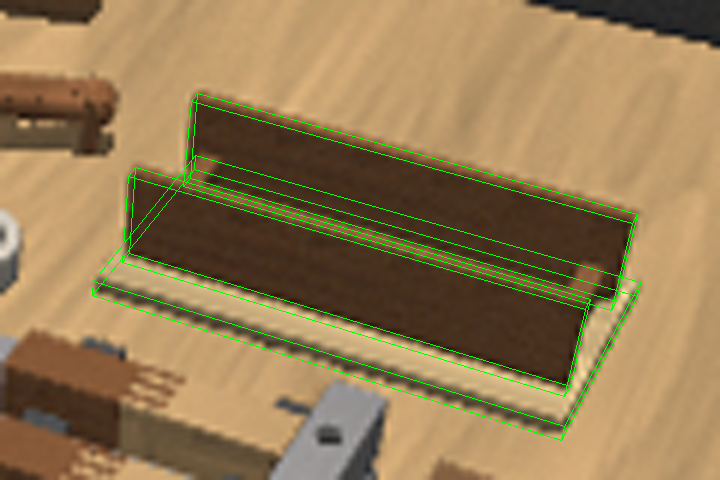

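View pics/c14.png

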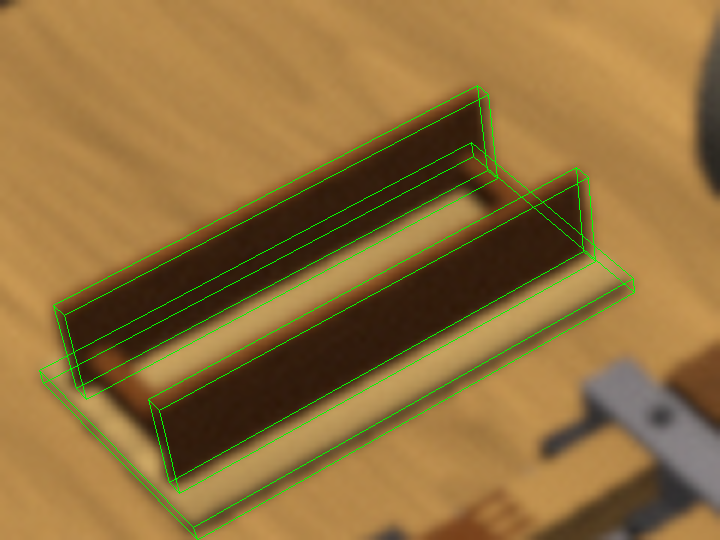

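```bash
python3 -m inch '-8 -37 -6 0.1 0.8;-8 -37 -6 0.1 0.7;-8 -37 -6 0.1 0.6;-8 -37 -6 0.1 0.6;-8 -37 -6 0.1 0.6;-8 -37 0 0.1 0.6;-8 -37 0 0.1 0.6;-8 -37 0 0.1 0.6' && python3 -m inch '-8 -37 0 0.1 0.6;-8 -37 0 0.1 0.6;0 0 0 0 .6;0 0 0 0 .6;0 0 0 0 0.6;0 0 0 0 0.6'
python3 - <<'E'
from h import *
stat()
w=Cam('wrist');w.save('w15.png')
E
```

```text
time: 9.12
tool_pos: [0.5519, -0.0653, 0.4115]
tool_rot: [3.052, 1.569, 2.821]
contact_force: [-0.3, 0.6, 0.6]
opening: 0.055
time: 9.62
tool_pos: [0.5369, -0.1366, 0.4122]
tool_rot: [2.305, 1.57, 2.269]
contact_force: [-0.3, 0.4, -0.3]
opening: 0.0554
t 9.62 tcp [ 536.9 -136.6  412.2] tip dir [-0.001  0.001 -1.   ] y [0.037 0.999 0.001] F [-0.3  0.4 -0.3] open 0.0554 q6 -1.92
```

View pics/w15.png

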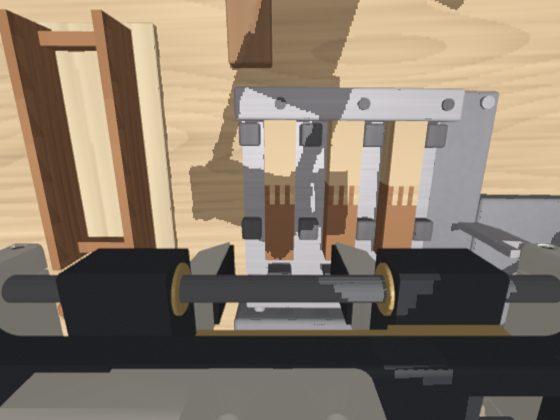

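Run:
```python
from h import *
w=Cam('wrist');w.save('w16.png',(230,80,450,280),3.6)
```

```text
(no output)
```

View pics/w16.png

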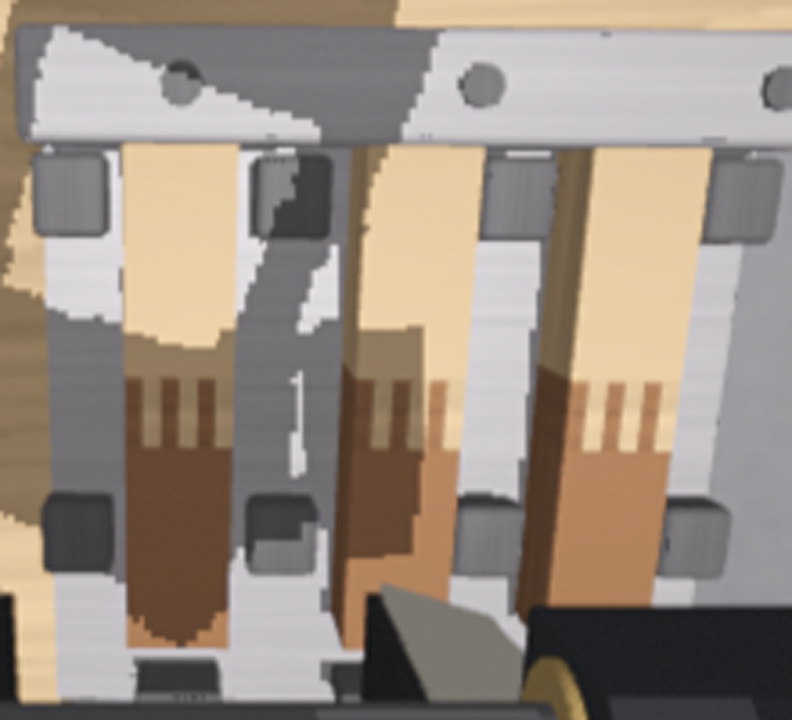

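Run:
```python
from h import *
w=Cam('wrist')
a=lambda x,y:(x/3.6+230-.5,y/3.6+80-.5)
T=pose(.5485,-.039,-.0412);Ti=np.linalg.inv(T)
for n,c in {'s3':[(123,143),(240,143),(229,648),(127,648)],'s2':[(370,147),(486,147),(448,645),(345,645)],'s1':[(593,148),(712,148),(655,605),(550,605)]}.items():
    q=w.back([a(*p) for p in c],.064);m=(q[0]+q[1])/2-(q[3]+q[2])/2;print(n,np.round(q.mean(0)*1000,1),np.round(tf(Ti,q)*1000,1)[:,:2].tolist(),np.linalg.norm(m))
for n,z,c in [('g3top',.048,[(108,160),(252,160)]),('g3low',.048,[(113,500),(248,500)]),('g2top',.048,[(330,160),(488,160)]),('g2low',.048,[(316,500),(458,500)]),('stopedge',.07,[(20,140),(790,147)])]:
    q=w.back([a(*p) for p in c],z);print(n,np.round(tf(Ti,q)*1000,1)[:,:2].tolist())
print(np.round(tf(T,[[-.01,.04,.05],[-.01,-.03,.05],[-.01,-.1,.05]])*1000,1))
```

```text
s3 [ 534.  -138.6   64. ] [[-90.6, -117.0], [-90.9, -82.7], [69.8, -83.3], [70.0, -117.3]] 0.16063154453326908
s2 [536.5 -66.   64. ] [[-90.0, -44.5], [-90.2, -10.4], [68.3, -10.4], [68.5, -44.7]] 0.15850468124902334
s1 [531.9   0.8  64. ] [[-90.1, 21.1], [-90.3, 56.1], [53.7, 56.9], [53.9, 22.2]] 0.14400534581584265
g3top [[-86.1, -122.6], [-86.4, -78.1]]
g3low [[23.3, -122.4], [23.1, -77.1]]
g2top [[-86.6, -54.0], [-86.9, -5.2]]
g2low [[22.9, -54.2], [22.7, -6.5]]
stopedge [[-91.1, -146.3], [-90.6, 75.8]]
[[ 540.2    1.4   50. ]
 [ 537.3  -68.6   50. ]
 [ 534.4 -138.5   50. ]]
```

```bash
python3 -m inch '-1 -1 -35 0 0.6;-1 -1 -35 0 0.6;-1 0 -35 0 0.6;0 0 -35 0 0.6;0 0 -30 0 0.6;0 0 -20 0 0.6;0 0 -11 0 0.6;0 0 0 0 0.6'
python3 - <<'E'
from h import *
stat()
w=Cam('wrist');w.save('w17.png')
E
```

```text
time: 10.43
tool_pos: [0.5336, -0.1389, 0.21]
tool_rot: [2.725, 1.568, 2.689]
contact_force: [-0.6, 0.2, -0.2]
opening: 0.0546
t 10.43 tcp [ 533.6 -138.9  210. ] tip dir [-0.003  0.001 -1.   ] y [0.036 0.999 0.001] F [-0.6  0.2 -0.2] open 0.0546 q6 -1.93
```

View pics/w17.png

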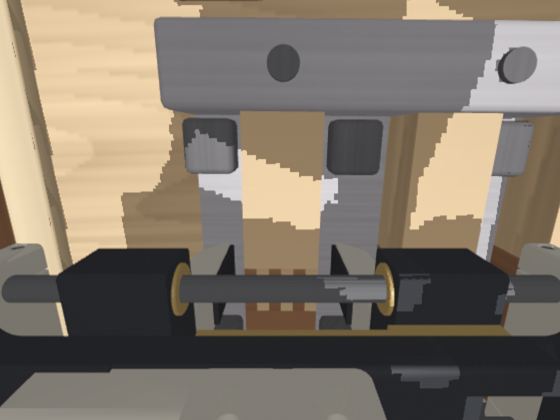

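```bash
python3 -m inch '0 0 0 0 0;0 0 0 0 0;0 0 0 0 0;0 0 0 0 0;0 0 0 0 0;0 0 0 0 0;0 0 5 0 0;0 0 10 0 0' 40;  python3 -m inch '0 0 20 0 0;0 0 30 0 0;0 0 30 0 0;0 0 0 0 0'
python3 - <<'E'
from h import *
stat()
Cam('side').save('s18.png',(210,60,410,230),4)
E
```

```text
time: 11.15
tool_pos: [0.534, -0.1398, 0.2263]
tool_rot: [0.282, 1.57, 0.245]
contact_force: [3.1, -0.4, -4.2]
opening: 0.0335
time: 11.48
tool_pos: [0.5347, -0.1401, 0.3126]
tool_rot: [-0.379, 1.562, -0.415]
contact_force: [0.8, -0.1, -0.6]
opening: 0.0338
t 11.48 tcp [ 534.7 -140.1  312.6] tip dir [ 0.008 -0.004 -1.   ] y [ 0.037  0.999 -0.003] F [ 0.8 -0.1 -0.6] open 0.0338 q6 -1.93
```

View pics/s18.png

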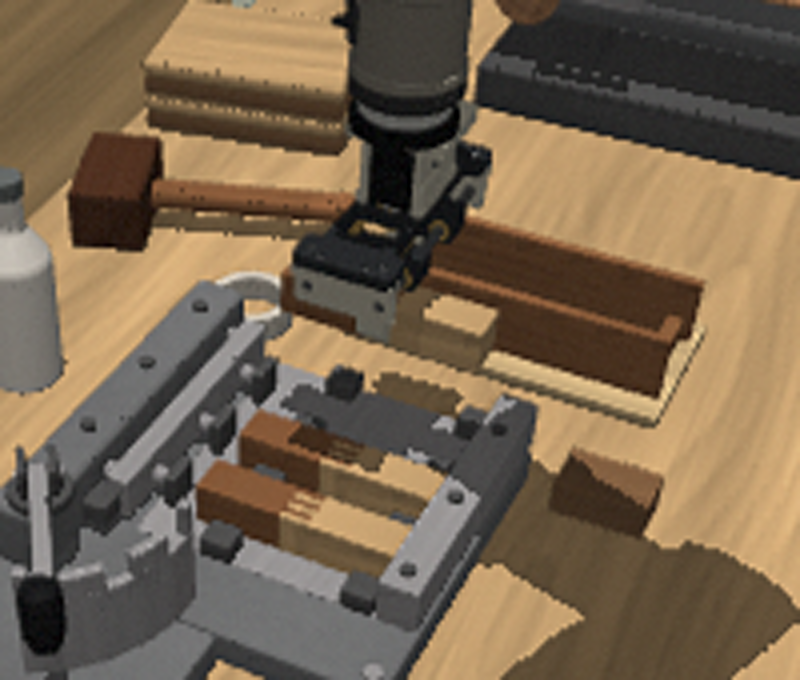

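```bash
python3 -m inch '1.5 -16 0 -0.112 0;1.5 -16 0 -0.112 0;1.5 -16 0 -0.112 0;1.5 -16 0 -0.112 0;1.5 -16 0 -0.112 0;1.5 -16 0 -0.112 0;1.5 -16 0 -0.112 0;1.5 -16 0 -0.112 0' && python3 -m inch '1.5 -16 0 -0.112 0;1.5 -16 0 -0.112 0;1.5 -16 0 -0.112 0;1.5 -16 0 -0.112 0;1.5 -13 0 -0.112 0;1.5 -13 0 -0.112 0;0 0 0 0 0;0 0 0 0 0'
python3 - <<'E'
from h import *
stat()
w=Cam('wrist');w.save('w19.png')
E
```

```text
time: 12.2
tool_pos: [0.5452, -0.2683, 0.3051]
tool_rot: [-2.766, 1.567, 2.579]
contact_force: [-0.1, 0.5, -0.6]
opening: 0.0339
time: 12.87
tool_pos: [0.5542, -0.3578, 0.3051]
tool_rot: [-2.251, 1.568, 2.429]
contact_force: [-0.8, -0.7, -1.4]
opening: 0.0337
t 12.87 tcp [ 554.2 -357.8  305.1] tip dir [-0.002  0.002 -1.   ] y [ 0.999 -0.032 -0.002] F [-0.8 -0.7 -1.4] open 0.0337 q6 -0.66
```

View pics/w19.png

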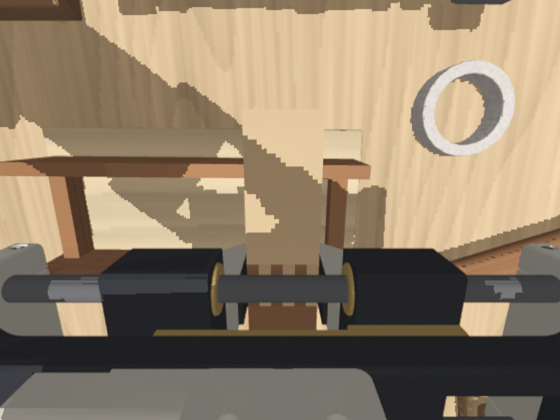

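```bash
python3 - <<'E'
from h import *
w=Cam('wrist')
Ri=np.linalg.inv(pose(.481,-.355,-.041))
for p in [(150,158),(150,176),(350,162),(350,178),(370,170)]:
    q=w.back(p,.07);print(p,np.round(q*1000,1),np.round(tf(Ri,q)*1000,1))
E
python3 -m inch '0 0 -15 0 0;0 0 -15 0 0;0 0 -12 0 0;0 0 -8 0 0;0 0 -4 0 0;0 0 0 0 0;0 0 0 0 0;0 0 0 0 0'
```

```text
(150, 158) [[ 460.2 -300.8   70. ]] [[-23.   53.3  70. ]]
(150, 176) [[ 458.3 -313.7   70. ]] [[-24.4  40.3  70. ]]
(350, 162) [[ 603.9 -307.9   70. ]] [[120.9  52.   70. ]]
(350, 178) [[ 604.2 -319.5   70. ]] [[121.7  40.5  70. ]]
(370, 170) [[ 618.6 -314.1   70. ]] [[135.8  46.5  70. ]]
time: 13.63
tool_pos: [0.5548, -0.3576, 0.2529]
tool_rot: [0.977, 1.57, -0.627]
contact_force: [0.4, -0.6, -1.7]
opening: 0.0333
```

```bash
python3 -m inch '0 0 -2 0 0;0 0 -1 0 0;0 0 0 0 0;0 0 0 0 0'
python3 - <<'E'
from h import *
stat()
Cam('side').save('s20.png',(250,70,410,190),5)
E
```

```text
time: 13.97
tool_pos: [0.5547, -0.3576, 0.2525]
tool_rot: [0.976, 1.569, -0.629]
contact_force: [-4.7, 2.7, 13.8]
opening: 0.0334
t 13.97 tcp [ 554.7 -357.6  252.5] tip dir [ 0.002 -0.001 -1.   ] y [ 0.999 -0.034  0.002] F [-4.7  2.7 13.8] open 0.0334 q6 -0.66
```

View pics/s20.png

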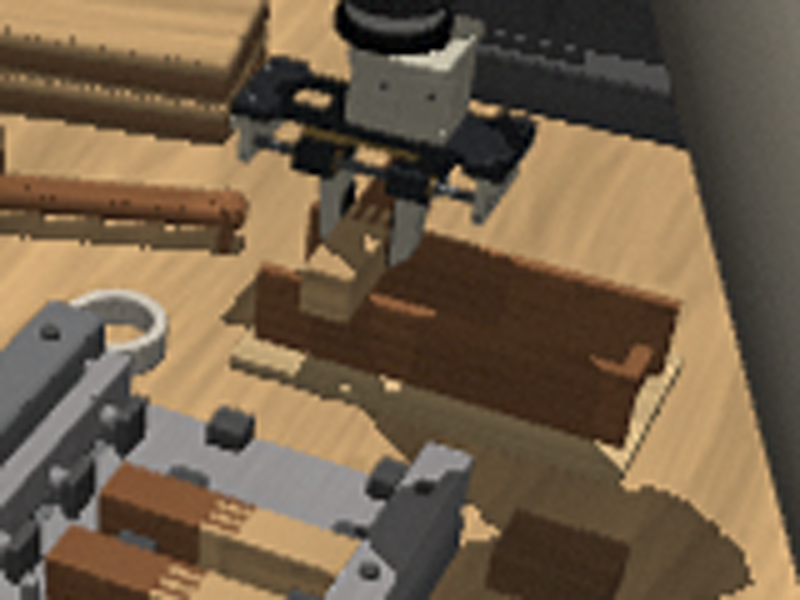

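```bash
python3 -m inch '0 0 0 0 0.6;0 0 0 0 0.6;0 0 0 0 0.6;0 0 0 0 0.6;0 0 0 0 0.6;0 0 15 0 0.6;0 0 30 0 0.6;0 0 30 0 0.6'
python3 - <<'E'
from h import *
stat()
Cam('side').save('s21.png',(250,70,410,190),5)
E
```

```text
time: 14.68
tool_pos: [0.5545, -0.3575, 0.3239]
tool_rot: [-2.249, 1.567, 2.43]
contact_force: [1.2, -0.2, 0.5]
opening: 0.055
t 14.68 tcp [ 554.5 -357.5  323.9] tip dir [-0.003  0.002 -1.   ] y [ 0.999 -0.034 -0.003] F [ 1.2 -0.2  0.5] open 0.0550 q6 -0.65
```

View pics/s21.png

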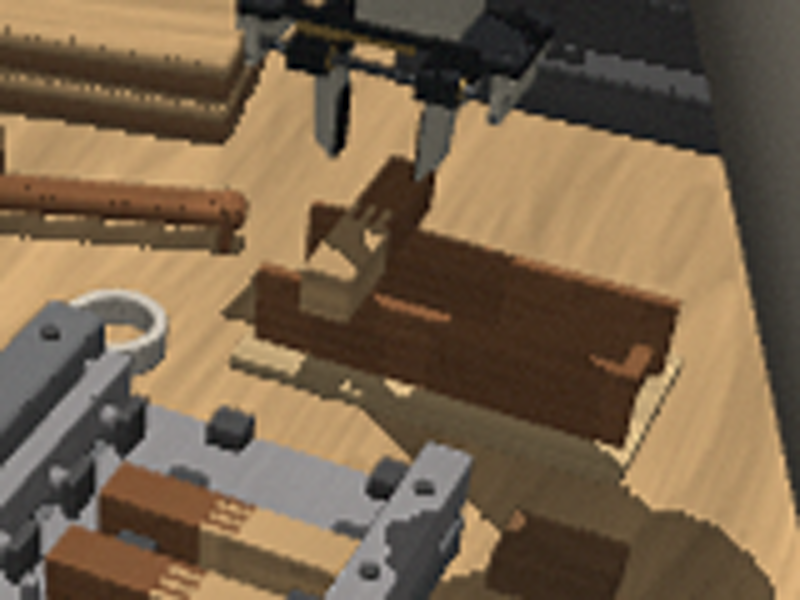

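```bash
python3 -m inch '-1.3 21 0 0.112 0.6;-1.3 21 0 0.112 0.6;-1.3 21 0 0.112 0.6;-1.3 21 0 0.112 0.6;-1.3 21 0 0.112 0.6;-1.3 21 0 0.112 0.6;-1.3 21 0 0.112 0.6;-1.3 21 0 0.112 0.6' && python3 -m inch '-1.3 21 0 0.112 0.6;-1.3 21 0 0.112 0.6;-1.3 21 0 0.112 0.6;-1.3 21 0 0.112 0.6;-1.3 20 0 0.112 0.6;-1.3 20 0 0.112 0.6;0 0 0 0 0.6;0 0 0 0 0.6'
python3 - <<'E'
from h import *
stat()
w=Cam('wrist');w.save('w22.png')
E
```

```text
time: 15.4
tool_pos: [0.5442, -0.1887, 0.3244]
tool_rot: [1.129, 1.571, 0.426]
contact_force: [-0.8, 0.7, 0.4]
opening: 0.0553
time: 16.07
tool_pos: [0.5366, -0.065, 0.3246]
tool_rot: [-0.791, 1.571, -0.828]
contact_force: [0.2, -0.3, -0.7]
opening: 0.0552
t 16.07 tcp [536.6 -65.  324.6] tip dir [ 0. -0. -1.] y [ 0.037  0.999 -0.   ] F [ 0.2 -0.3 -0.7] open 0.0552 q6 -1.80
```

View pics/w22.png

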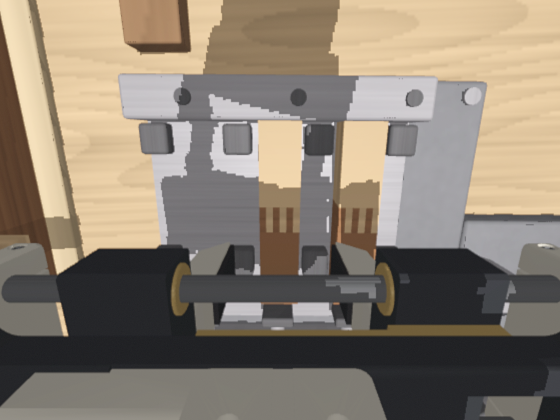

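```bash
python3 -m inch '0 -1 -25 0 0.54;0 -1 -30 0 0.54;0 0 -25 0 0.54;0 0 -15 0 0.54;0 0 -11 0 0.54;0 0 -7 0 0.54;0 0 0 0 0.54;0 0 0 0 0' 40;  python3 -m inch '0 0 0 0 0;0 0 0 0 0;0 0 0 0 0;0 0 0 0 0;0 0 0 0 0;0 0 0 0 0;0 0 5 0 0;0 0 10 0 0' 40;python3 -m inch '0 0 20 0 0;0 0 30 0 0;0 0 30 0 0;0 0 0 0 0'
python3 - <<'E'
from h import *
stat()
Cam('side').save('s23.png',(210,60,410,230),4)
E
```

```text
time: 16.78
tool_pos: [0.5368, -0.0682, 0.212]
tool_rot: [-0.161, 1.57, -0.199]
contact_force: [-0.8, 1.0, 0.7]
opening: 0.0461
time: 17.45
tool_pos: [0.537, -0.0677, 0.2264]
tool_rot: [0.07, 1.569, 0.033]
contact_force: [3.6, -0.9, -2.3]
opening: 0.0338
time: 17.78
tool_pos: [0.5376, -0.0678, 0.3124]
tool_rot: [-0.225, 1.562, -0.261]
contact_force: [1.5, 0.0, 0.4]
opening: 0.0338
t 17.78 tcp [537.6 -67.8 312.4] tip dir [ 0.009 -0.002 -1.   ] y [ 0.036  0.999 -0.002] F [1.5 0.  0.4] open 0.0338 q6 -1.80
```

View pics/s23.png

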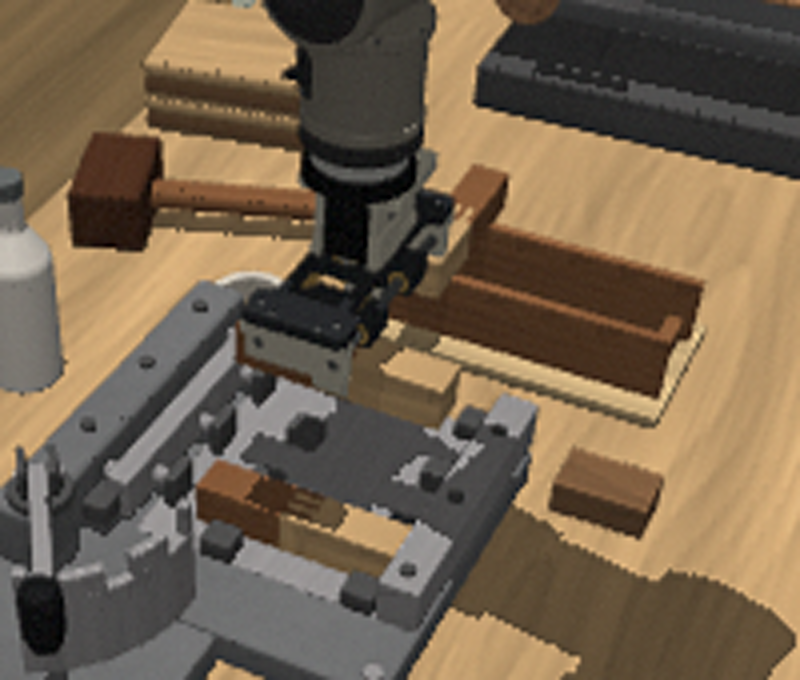

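```bash
python3 -m inch '-4 -20.6 0 -0.112 0;-4 -20.6 0 -0.112 0;-4 -20.6 0 -0.112 0;-4 -20.6 0 -0.112 0;-4 -20.6 0 -0.112 0;-4 -20.6 0 -0.112 0;-4 -20.6 0 -0.112 0;-4 -20.6 0 -0.112 0' && python3 -m inch '-4 -20.6 0 -0.112 0;-4 -20.6 0 -0.112 0;-4 -20.6 0 -0.112 0;-4 -20.6 0 -0.112 0;-4 -20.6 0 -0.112 0;-4 -20.6 0 -0.112 0;0 0 -10 0 0;0 0 0 0 0'
python3 - <<'E'
from h import *
stat()
w=Cam('wrist');w.save('w24.png')
E
```

```text
time: 18.5
tool_pos: [0.5037, -0.2331, 0.3052]
tool_rot: [-2.79, 1.567, 2.554]
contact_force: [0.1, -0.1, -1.2]
opening: 0.0337
time: 19.17
tool_pos: [0.4794, -0.3562, 0.2935]
tool_rot: [-2.333, 1.565, 2.345]
contact_force: [-0.0, 1.1, -2.2]
opening: 0.034
t 19.17 tcp [ 479.4 -356.2  293.5] tip dir [-0.004  0.004 -1.   ] y [ 0.999 -0.035 -0.004] F [-0.   1.1 -2.2] open 0.0340 q6 -0.73
```

View pics/w24.png

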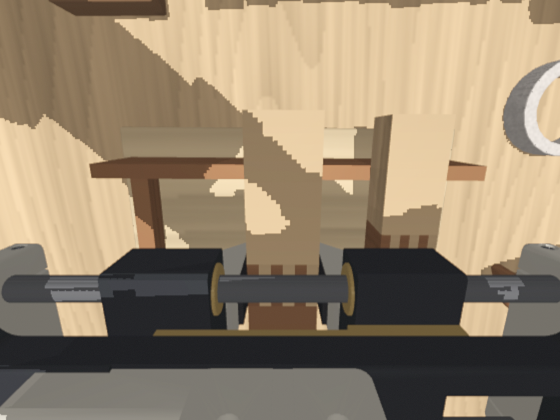

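Aligned (stick 245–322 px, neighbour well clear). Lower, release.

```bash
python3 -m inch '0 0 -14 0 0;0 0 -14 0 0;0 0 -8 0 0;0 0 -4 0 0;0 0 -2 0 0;0 0 0 0 0;0 0 0 0 0'
python3 - <<'E'
from h import *
stat()
E
```

```text
time: 19.8
tool_pos: [0.4807, -0.356, 0.2552]
tool_rot: [0.929, 1.57, -0.676]
contact_force: [0.1, -0.4, -0.8]
opening: 0.0336
t 19.80 tcp [ 480.7 -356.   255.2] tip dir [ 0.001 -0.001 -1.   ] y [ 0.999 -0.033  0.001] F [ 0.1 -0.4 -0.8] open 0.0336 q6 -0.73
```

```bash
python3 -m inch '0 0 -2 0 0;0 0 -1.5 0 0;0 0 -1.5 0 0;0 0 0 0 0;0 0 0 0 0'
```

```text
time: 20.22
tool_pos: [0.4806, -0.3563, 0.2527]
tool_rot: [0.876, 1.568, -0.729]
contact_force: [-3.9, 3.0, 17.4]
opening: 0.0337
```

```bash
python3 -m inch '0 0 0 0 0.6;0 0 0 0 0.6;0 0 0 0 0.6;0 0 0 0 0.6;0 0 0 0 0.6;0 0 15 0 0.6;0 0 30 0 0.6;0 0 30 0 0.6' && python3 -m inch '3.7 25.5 0 0.112 0.6;3.7 25.5 0 0.112 0.6;3.7 25.5 0 0.112 0.6;3.7 25.5 0 0.112 0.6;3.7 25.5 0 0.112 0.6;3.7 25.5 0 0.112 0.6;3.7 25.5 0 0.112 0.6;3.7 25.5 0 0.112 0.6' && python3 -m inch '3.7 25.5 0 0.112 0.6;3.7 25.5 0 0.112 0.6;3.7 25.5 0 0.112 0.6;3.7 25.5 0 0.112 0.6;3.7 25.5 0 0.112 0.6;3.7 25.5 0 0.112 0.6;0 0 0 0 0.6;0 0 0 0 0.6'
python3 - <<'E'
from h import *
stat()
w=Cam('wrist');w.save('w25.png')
Cam('side').save('s25.png',(210,60,410,230),4)
E
```

```text
time: 20.88
tool_pos: [0.4803, -0.3559, 0.3241]
tool_rot: [-2.312, 1.567, 2.366]
contact_force: [0.8, -0.3, -0.7]
opening: 0.0549
time: 21.55
tool_pos: [0.5101, -0.1509, 0.3245]
tool_rot: [2.794, 1.571, 2.09]
contact_force: [-0.2, 0.1, -0.7]
opening: 0.0553
time: 22.22
tool_pos: [0.5323, 0.002, 0.3245]
tool_rot: [-2.854, 1.57, -2.889]
contact_force: [0.3, -0.6, -0.0]
opening: 0.0545
t 22.22 tcp [532.3   2.  324.5] tip dir [-0. -0. -1.] y [ 0.035  0.999 -0.   ] F [ 0.3 -0.6 -0. ] open 0.0545 q6 -1.68
```

View pics/w25.png

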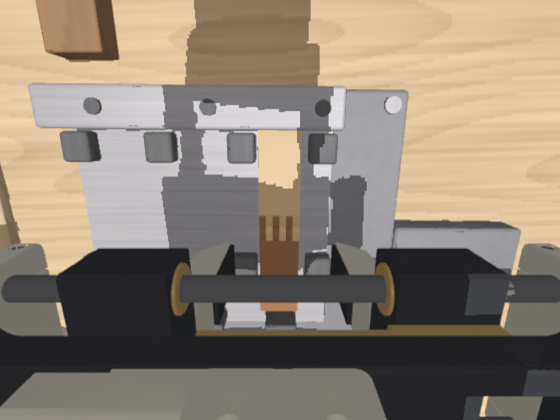

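View pics/s25.png

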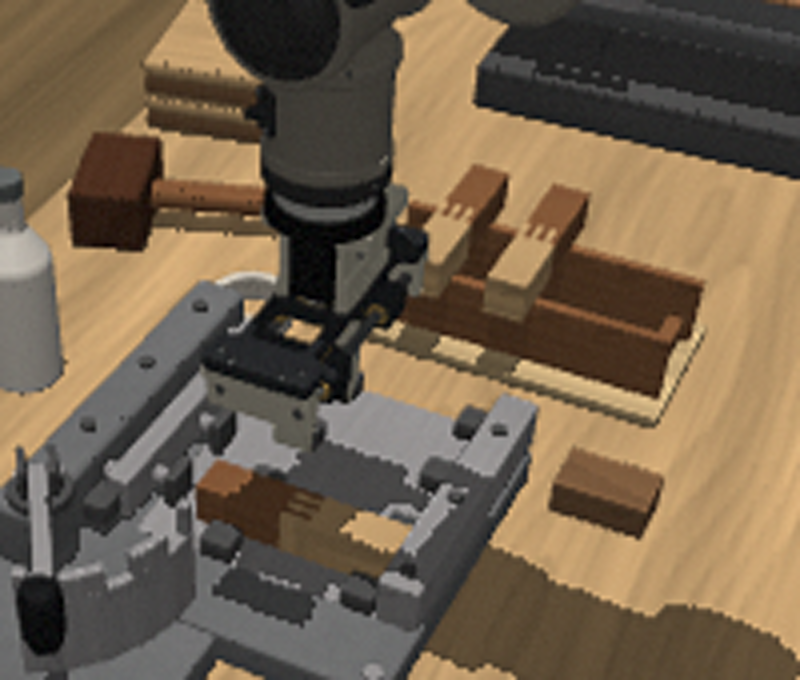

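```bash
python3 -m inch '0 -1 -25 0 0.6;0 0 -30 0 0.6;0 0 -25 0 0.6;0 0 -15 0 0.6;0 0 -11 0 0.6;0 0 -7 0 0.6;0 0 0 0 0.6;0 0 0 0 0' 40;  python3 -m inch '0 0 0 0 0;0 0 0 0 0;0 0 0 0 0;0 0 0 0 0;0 0 0 0 0;0 0 0 0 0;0 0 5 0 0;0 0 10 0 0' 40;python3 -m inch '0 0 20 0 0;0 0 30 0 0;0 0 30 0 0;0 0 0 0 0'
python3 - <<'E'
from h import *
stat()
Cam('side').save('s26.png',(210,60,410,230),4)
E
```

```text
time: 22.98
tool_pos: [0.5324, -0.0008, 0.2118]
tool_rot: [2.64, 1.571, 2.602]
contact_force: [0.2, 0.3, 0.6]
opening: 0.052
time: 23.65
tool_pos: [0.5327, -0.0001, 0.2264]
tool_rot: [0.247, 1.57, 0.21]
contact_force: [4.5, 0.4, -4.1]
opening: 0.0337
time: 23.98
tool_pos: [0.5334, -0.0001, 0.3125]
tool_rot: [-0.093, 1.562, -0.129]
contact_force: [1.4, -0.2, -0.7]
opening: 0.0338
t 23.98 tcp [ 5.334e+02 -1.000e-01  3.125e+02] tip dir [ 0.009 -0.001 -1.   ] y [ 0.036  0.999 -0.001] F [ 1.4 -0.2 -0.7] open 0.0338 q6 -1.68
```

View pics/s26.png

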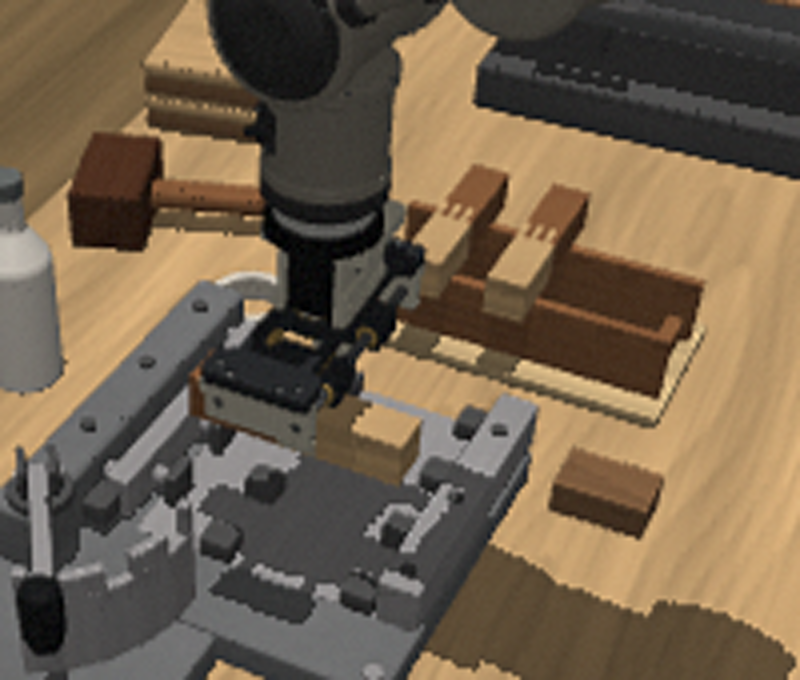

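```bash
python3 -m inch '-9.1 -24.6 0 -0.112 0;-9.1 -24.6 0 -0.112 0;-9.1 -24.6 0 -0.112 0;-9.1 -24.6 0 -0.112 0;-9.1 -24.6 0 -0.112 0;-9.1 -24.6 0 -0.112 0;-9.1 -24.6 0 -0.112 0;-9.1 -24.6 0 -0.112 0' && python3 -m inch '-9.1 -24.6 0 -0.112 0;-9.1 -24.6 0 -0.112 0;-9.1 -24.6 0 -0.112 0;-9.1 -24.6 0 -0.112 0;-9.1 -24.6 0 -0.112 0;-9.1 -24.6 0 -0.112 0;0 0 -10 0 0;0 0 0 0 0'
python3 - <<'E'
from h import *
stat()
w=Cam('wrist');w.save('w27.png')
E
```

```text
time: 24.7
tool_pos: [0.4583, -0.1976, 0.3056]
tool_rot: [-2.805, 1.568, 2.54]
contact_force: [0.6, -0.5, -0.4]
opening: 0.0336
time: 25.37
tool_pos: [0.4037, -0.3447, 0.2942]
tool_rot: [-2.417, 1.566, 2.259]
contact_force: [-0.0, 1.3, -1.4]
opening: 0.0341
t 25.37 tcp [ 403.7 -344.7  294.2] tip dir [-0.003  0.004 -1.   ] y [ 0.999 -0.035 -0.003] F [-0.   1.3 -1.4] open 0.0341 q6 -0.82
```

View pics/w27.png

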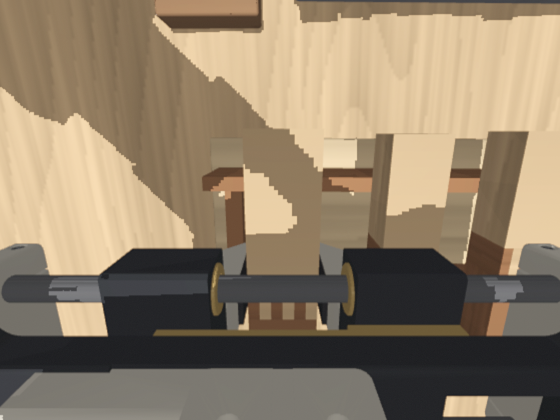

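```bash
python3 -m inch '0 0 -14 0 0;0 0 -14 0 0;0 0 -8 0 0;0 0 -4 0 0;0 0 -2 0 0;0 0 -1.5 0 0;0 0 0 0 0;0 0 0 0 0'; python3 -m inch '0 0 -1.5 0 0;0 0 -1.5 0 0;0 0 0 0 0;0 0 0 0 0'
```

```text
time: 26.08
tool_pos: [0.4051, -0.3445, 0.2536]
tool_rot: [0.869, 1.57, -0.735]
contact_force: [1.0, -0.6, -0.9]
opening: 0.0336
time: 26.42
tool_pos: [0.405, -0.3446, 0.2525]
tool_rot: [0.778, 1.568, -0.827]
contact_force: [-3.0, 4.4, 16.5]
opening: 0.034
```

```bash
python3 -m inch '0 0 0 0 0.6;0 0 0 0 0.6;0 0 0 0 0.6;0 0 0 0 0.7;0 0 0 0 0.7;0 0 15 0 0.8;0 0 30 0 0.9;0 0 40 0 1'
python3 - <<'E'
from h import *
stat()
s=Cam('side');s.save('s28.png',(110,240,310,390),4)
c=Cam('scene');c.save('c28.png',(310,220,450,350),5)
s.save('s28b.png',(250,70,410,190),5)
E
```

```text
time: 27.08
tool_pos: [0.4044, -0.344, 0.3334]
tool_rot: [-2.392, 1.564, 2.286]
contact_force: [1.4, -0.9, 0.5]
opening: 0.0798
t 27.08 tcp [ 404.4 -344.   333.4] tip dir [-0.004  0.005 -1.   ] y [ 0.999 -0.034 -0.005] F [ 1.4 -0.9  0.5] open 0.0798 q6 -0.82
```

View pics/s28.png

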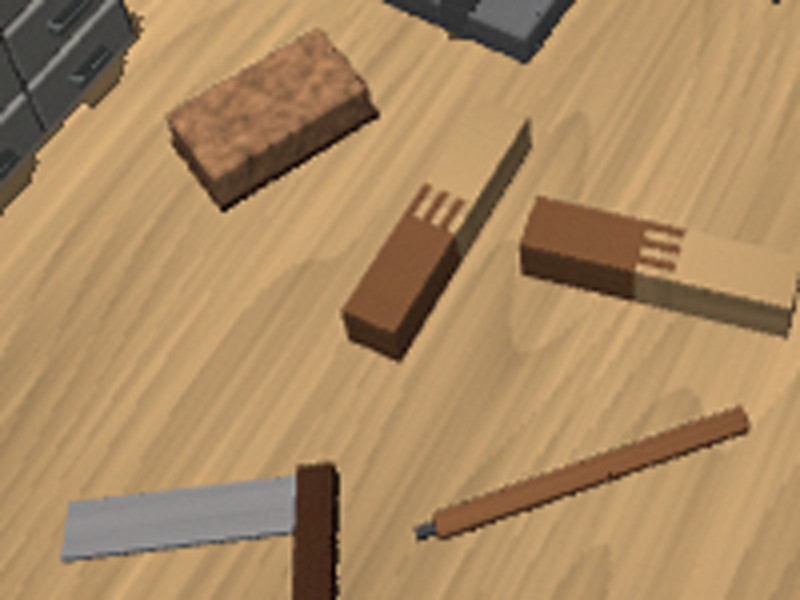

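View pics/c28.png

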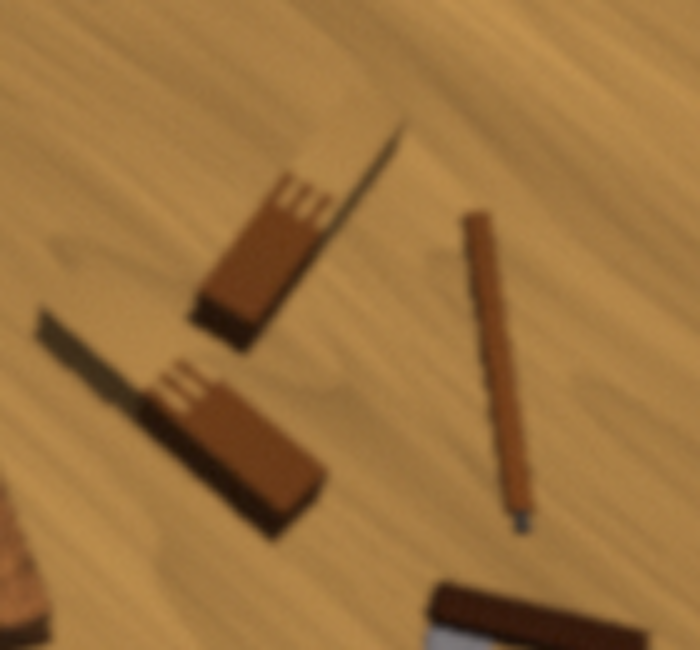

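View pics/s28b.png

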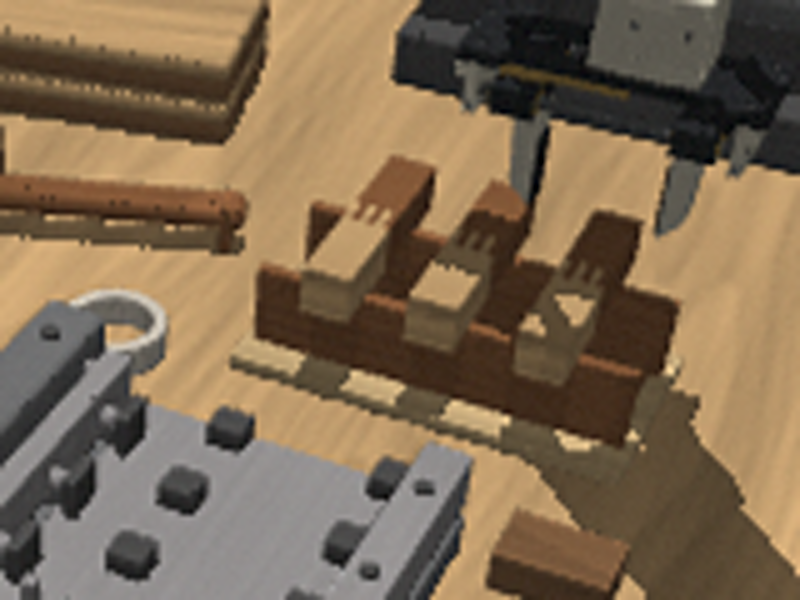

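Run:
```python
from h import *
s=Cam('side');c=Cam('scene')
a=lambda x,y:(x/4+110-.5,y/4+240-.5); b=lambda x,y:(x/5+310-.5,y/5+220-.5)
q=s.back([a(345,316),a(400,333),a(438,207),a(530,122),a(660,250),a(541,198),a(522,245),a(787,307)],.034);print(np.round(q*1000,1))
q=c.back([b(305,197),b(185,385)],.034);print(np.round(q*1000,1))
```

```text
[[555.3 449.9  34. ]
 [522.4 445.7  34. ]
 [544.6 367.5  34. ]
 [524.6 291.4  34. ]
 [414.8 338.1  34. ]
 [493.  336.4  34. ]
 [488.  368.9  34. ]
 [335.4 340.7  34. ]]
[[413.3 338.5  34. ]
 [542.8 370.6  34. ]]
```

```bash
python3 -m inch '6 38 10 0.1 1;6 38 10 0.1 1;6 38 10 0.1 1;6 38 10 0.1 1;6 38 10 0.1 1;6 38 10 0.1 1;6 38 10 0.1 1;6 38 10 0.1 1' && python3 -m inch '-5 38 0 0.1 1;-5 38 0 0.1 1;-5 38 0 0.1 1;-5 38 0 0.1 1;-5 38 0 0.1 1;-5 38 0 0.1 1;-5 38 0 0.1 1;-5 38 0 0.1 1' && python3 -m inch '0 38 0 0.1 1;0 35 0 0.1 1;0 0 0 0 1;0 0 0 0 1;0 0 0 0 1'
python3 - <<'E'
from h import *
stat()
w=Cam('wrist');w.save('w29.png')
E
```

```text
time: 27.95
tool_pos: [0.4526, -0.0386, 0.414]
tool_rot: [-2.608, 1.568, 2.875]
contact_force: [1.1, 0.2, -0.3]
opening: 0.092
time: 28.62
tool_pos: [0.4121, 0.2653, 0.4134]
tool_rot: [-2.733, 1.568, -2.732]
contact_force: [0.6, -0.3, -0.1]
opening: 0.0917
time: 29.03
tool_pos: [0.4128, 0.3362, 0.4135]
tool_rot: [-2.682, 1.567, -2.487]
contact_force: [-0.8, -0.1, -0.3]
opening: 0.0916
t 29.03 tcp [412.8 336.2 413.5] tip dir [-0.003 -0.002 -1.   ] y [-0.193  0.981 -0.001] F [-0.8 -0.1 -0.3] open 0.0916 q6 -1.23
```

View pics/w29.png

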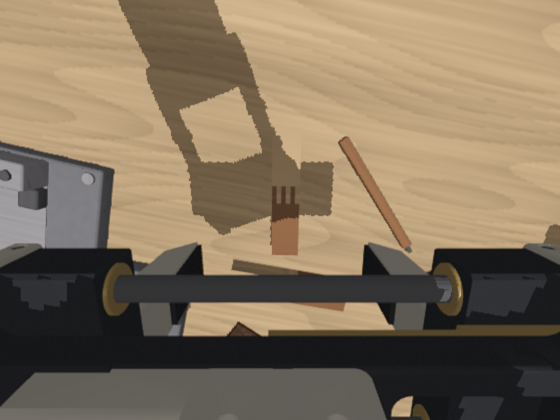

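Run:
```python
from h import *
w=Cam('wrist');w.save('w30.png',(230,120,370,260),5)
```

```text
(no output)
```

View pics/w30.png

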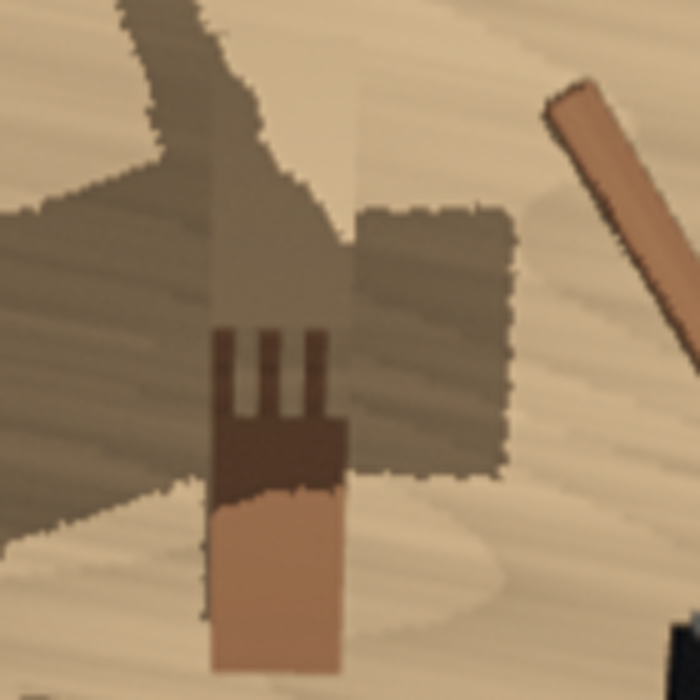

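Run:
```python
from h import *
w=Cam('wrist')
a=lambda x,y:(x/5+230-.5,y/5+120-.5)
q=w.back([a(210,672),a(341,673),a(210,330),a(354,330),a(212,40),a(358,40),a(281,374)],.034)
print(np.round(q*1000,1))
e=(q[0]+q[1])/2;f=(q[4]+q[5])/2;print(e,f,np.arctan2(*(e-f)[[1,0]]),np.linalg.norm(e-f))
d=(e-f)/np.linalg.norm(e-f);print('centre',e-d*.08)
stat()
```

```text
[[497.7 338.2  34. ]
 [491.4 371.9  34. ]
 [408.7 321.7  34. ]
 [401.9 356.4  34. ]
 [341.3 309.6  34. ]
 [334.7 343.   34. ]
 [416.1 340.9  34. ]]
[0.4945288  0.35508809 0.034     ] [0.33797741 0.32632033 0.034     ] 0.18173178755395072 0.15917261365399432
centre [0.41584623 0.34062945 0.034     ]
t 29.18 tcp [413.2 335.4 414.8] tip dir [-0.001 -0.001 -1.   ] y [-0.192  0.981 -0.   ] F [0.4 0.9 1. ] open 0.0921 q6 -1.23
```

```bash
python3 -m inch '1 2 -38 0 0.7;1 2 -38 0 0.7;1 1 -38 0 0.7;0 0 -38 0 0.7;0 0 -30 0 0.7;0 0 -25 0 0.7;0 0 -16 0 0.7;0 0 -10 0 0.65'; python3 -m inch '0 0 0 0 0.65;0 0 0 0 0.65'
python3 - <<'E'
from h import *
stat()
w=Cam('wrist');w.save('w31.png')
E
```

```text
time: 29.85
tool_pos: [0.4158, 0.3401, 0.1802]
tool_rot: [-2.794, 1.568, -2.601]
contact_force: [0.2, 0.1, 0.0]
opening: 0.0616
time: 30.02
tool_pos: [0.4164, 0.3411, 0.1826]
tool_rot: [0.5, 1.571, 0.694]
contact_force: [-0.1, 0.6, 0.3]
opening: 0.0594
t 30.02 tcp [416.4 341.1 182.6] tip dir [ 0.  0. -1.] y [-0.193  0.981  0.   ] F [-0.1  0.6  0.3] open 0.0594 q6 -1.22
```

View pics/w31.png

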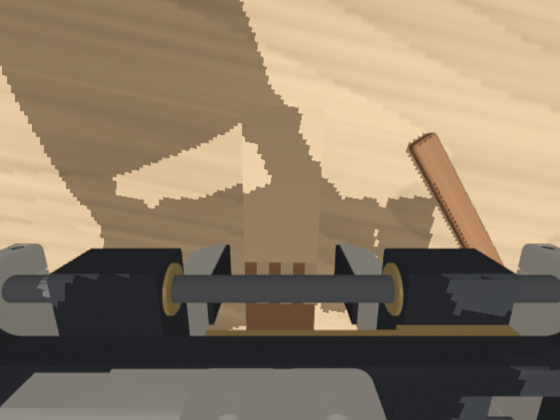

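```bash
python3 -m inch '0 0 0 0 0;0 0 0 0 0;0 0 0 0 0;0 0 0 0 0;0 0 0 0 0;0 0 0 0 0;0 0 0 0 0;0 0 5 0 0' 40; python3 -m inch '0 0 20 0 0;0 0 30 0 0;0 0 40 0 0;0 0 40 0 0;0 0 25 0 0;0 0 0 0 0;0 0 0 0 0'
python3 - <<'E'
from h import *
stat()
Cam('side').save('s32.png',(110,60,410,390),1.8)
E
```

```text
time: 30.73
tool_pos: [0.4156, 0.3414, 0.1866]
tool_rot: [-2.863, 1.569, -2.667]
contact_force: [-1.0, -0.3, -1.5]
opening: 0.0335
time: 31.32
tool_pos: [0.4159, 0.3416, 0.3434]
tool_rot: [0.391, 1.568, 0.586]
contact_force: [-0.5, 0.3, -1.7]
opening: 0.0338
t 31.32 tcp [415.9 341.6 343.4] tip dir [ 0.003  0.002 -1.   ] y [-0.194  0.981  0.001] F [-0.5  0.3 -1.7] open 0.0338 q6 -1.22
```

View pics/s32.png

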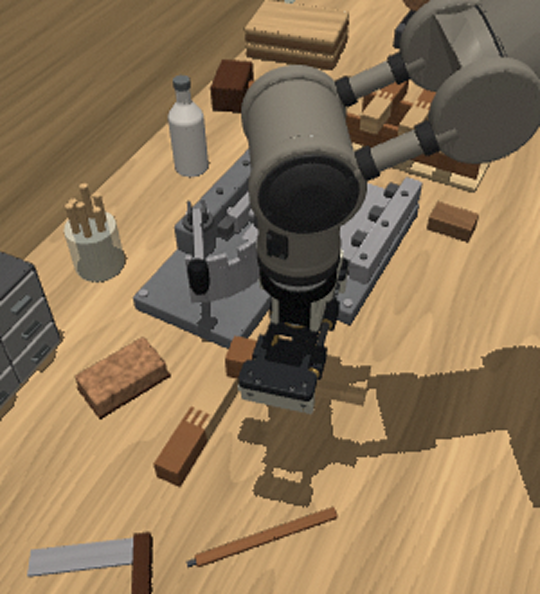

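```bash
python3 -m inch '9.1 -34.3 0 -0.017 0;9.1 -34.3 0 -0.017 0;9.1 -34.3 0 -0.017 0;9.1 -34.3 0 -0.017 0;9.1 -34.3 0 -0.017 0;9.1 -34.3 0 -0.017 0;9.1 -34.3 0 -0.017 0;9.1 -34.3 0 -0.017 0' && python3 -m inch '9.1 -34.3 0 -0.017 0;9.1 -34.3 0 -0.017 0;9.1 -34.3 0 -0.017 0;9.1 -34.3 0 -0.017 0;9.1 -34.3 0 -0.017 0;9.1 -34.3 0 -0.017 0;0 0 -20 0 0;0 0 -20 0 0'&& python3 -m inch '0 0 -10 0 0;0 0 0 0 0;0 0 0 0 0'
python3 - <<'E'
from h import *
stat()
w=Cam('wrist');w.save('w33.png')
E
```

```text
time: 32.03
tool_pos: [0.4883, 0.0654, 0.34]
tool_rot: [3.029, 1.566, 3.087]
contact_force: [0.7, -0.5, -1.1]
opening: 0.034
time: 32.7
tool_pos: [0.5432, -0.1409, 0.2999]
tool_rot: [2.775, 1.569, 2.728]
contact_force: [0.1, 1.4, -1.1]
opening: 0.0336
time: 32.95
tool_pos: [0.5431, -0.1383, 0.2909]
tool_rot: [2.764, 1.568, 2.722]
contact_force: [-0.1, 0.0, -0.4]
opening: 0.0338
t 32.95 tcp [ 543.1 -138.3  290.9] tip dir [-0.003  0.001 -1.   ] y [0.042 0.999 0.001] F [-0.1  0.  -0.4] open 0.0338 q6 -1.91
```

View pics/w33.png

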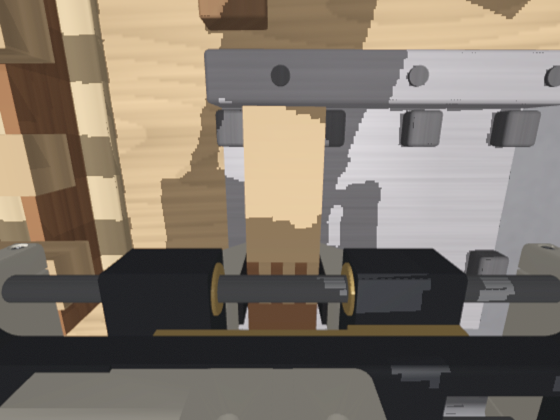

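Run:
```python
from h import *
w=Cam('wrist');Ti=np.linalg.inv(pose(.5485,-.039,-.0412))
q=w.back([(244,107),(326,107),(246,262),(321,262)],.142);print(np.round(tf(Ti,q)*1000,1))
q=w.back([(219,145),(345,145),(204,104)],.048);print(np.round(tf(Ti,q)*1000,1))
stat()
```

```text
[[ -82.4 -114.9  142. ]
 [ -82.4  -80.7  142. ]
 [ -12.2 -116.4  142. ]
 [ -12.1  -80.4  142. ]]
[[ -62.6 -145.4   48. ]
 [ -62.6  -52.4   48. ]
 [ -91.1 -154.5   48. ]]
t 33.05 tcp [ 543.6 -138.3  292.7] tip dir [ 0.001 -0.    -1.   ] y [ 0.042  0.999 -0.   ] F [ 0.9  0.2 -1.1] open 0.0338 q6 -1.91
```

```bash
python3 -m inch '1 -1.5 -20 0 0;0 0 -20 0 0;0 0 -15 0 0;0 0 -12 0 0;0 0 -6 0 0;0 0 -3 0 0;0 0 0 0 0;0 0 0 0 0'; python3 -m inch '0 0 -2 0 0;0 0 0 0 0;0 0 0 0 0'
```

```text
time: 33.72
tool_pos: [0.5447, -0.1402, 0.2171]
tool_rot: [-0.299, 1.569, -0.341]
contact_force: [0.7, -0.9, -0.9]
opening: 0.0338
time: 33.97
tool_pos: [0.5444, -0.1402, 0.2146]
tool_rot: [-0.259, 1.57, -0.302]
contact_force: [1.2, 0.7, 0.1]
opening: 0.0339
```

```bash
python3 -m inch '0 0 -1.5 0 0;0 0 0 0 0;0 0 -1 0 0;0 0 0 0 0;0 0 0 0 0'
```

```text
time: 34.38
tool_pos: [0.5443, -0.1402, 0.2127]
tool_rot: [-0.267, 1.57, -0.309]
contact_force: [-2.8, 1.1, 7.2]
opening: 0.034
```

```bash
python3 -m inch '0 0 0 0 0.55;0 0 0 0 0.55;0 0 0 0 0.55;0 0 0 0 0.55;0 0 10 0 0.55;0 0 30 0 0.55;0 0 40 0 0.55;0 0 40 0 0.55'; python3 -m inch '0 0 0 0 0.55;0 0 0 0 0.6'
python3 - <<'E'
from h import *
stat()
w=Cam('wrist');w.save('w34.png')
s=Cam('side');s.save('s34.png',(110,60,410,390),1.8)
E
```

```text
time: 35.05
tool_pos: [0.5439, -0.1401, 0.3329]
tool_rot: [2.754, 1.569, 2.711]
contact_force: [1.5, -0.4, 0.2]
opening: 0.0507
time: 35.22
tool_pos: [0.5447, -0.1403, 0.335]
tool_rot: [-0.328, 1.564, -0.371]
contact_force: [0.0, -0.1, -1.3]
opening: 0.0532
t 35.22 tcp [ 544.7 -140.3  335. ] tip dir [ 0.006 -0.002 -1.   ] y [ 0.043  0.999 -0.002] F [ 0.  -0.1 -1.3] open 0.0532 q6 -1.92
```

View pics/w34.png

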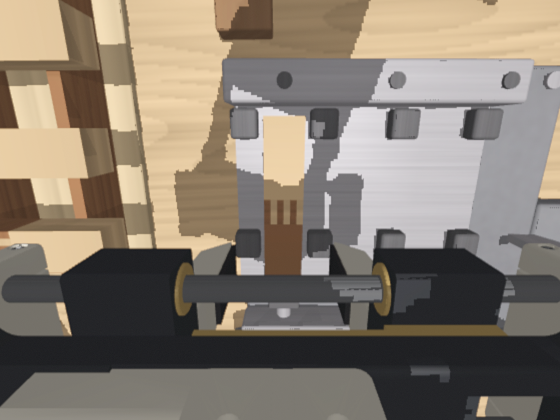

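View pics/s34.png

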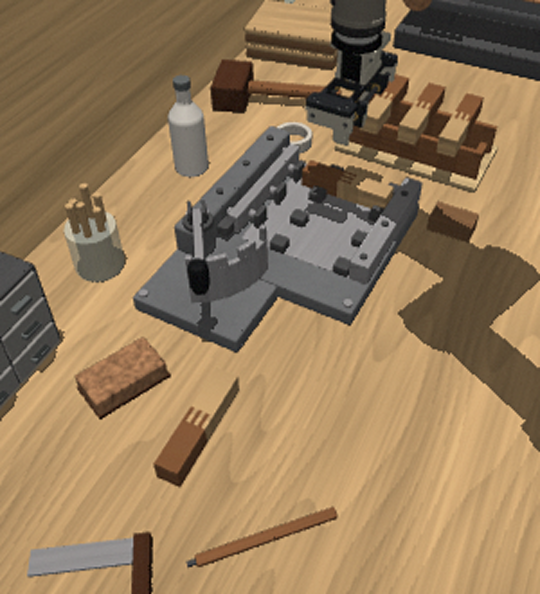

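```bash
python3 -m inch '0 36 20 -0.105 0.7;0 36 20 -0.105 0.8;0 36 20 -0.105 1;0 36 20 -0.105 1;0 36 0 -0.105 1;0 36 0 -0.105 1;0 36 0 -0.105 1;0 36 0 -0.105 1' && python3 -m inch '0 36 0 -0.105 1;0 36 0 -0.105 1;0 36 0 -0.105 1;0 36 0 -0.105 1;0 36 0 -0.105 1;0 38 0 -0.105 1;0 0 0 0 1;0 0 0 0 1' && python3 -m inch '0 0 0 0 1;0 0 0 0 1'
python3 - <<'E'
from h import *
stat()
w=Cam('wrist');w.save('w35.png')
E
```

```text
time: 35.98
tool_pos: [0.5439, 0.1495, 0.41]
tool_rot: [-2.109, 1.568, -2.997]
contact_force: [0.6, -0.5, 0.9]
opening: 0.0916
time: 36.65
tool_pos: [0.5437, 0.3678, 0.4089]
tool_rot: [-1.123, 1.566, -2.632]
contact_force: [0.2, -1.2, -0.5]
opening: 0.0919
time: 36.82
tool_pos: [0.5446, 0.3647, 0.4108]
tool_rot: [-0.922, 1.569, -2.436]
contact_force: [-0.1, 0.6, -0.3]
opening: 0.092
t 36.82 tcp [544.6 364.7 410.8] tip dir [-0.001 -0.001 -1.   ] y [ 0.998  0.058 -0.002] F [-0.1  0.6 -0.3] open 0.0920 q6 0.42
```

View pics/w35.png

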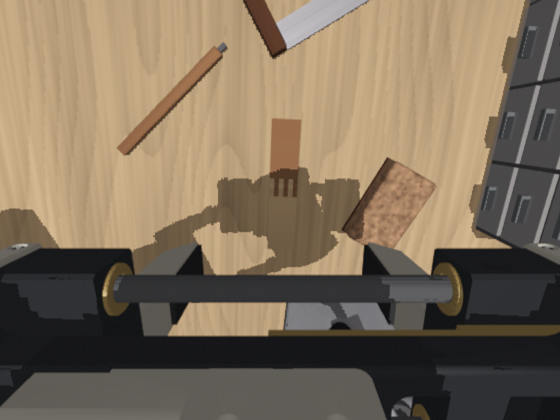

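Run:
```python
from h import *
w=Cam('wrist');w.save('w36.png',(240,100,360,270),4.5)
```

```text
(no output)
```

View pics/w36.png

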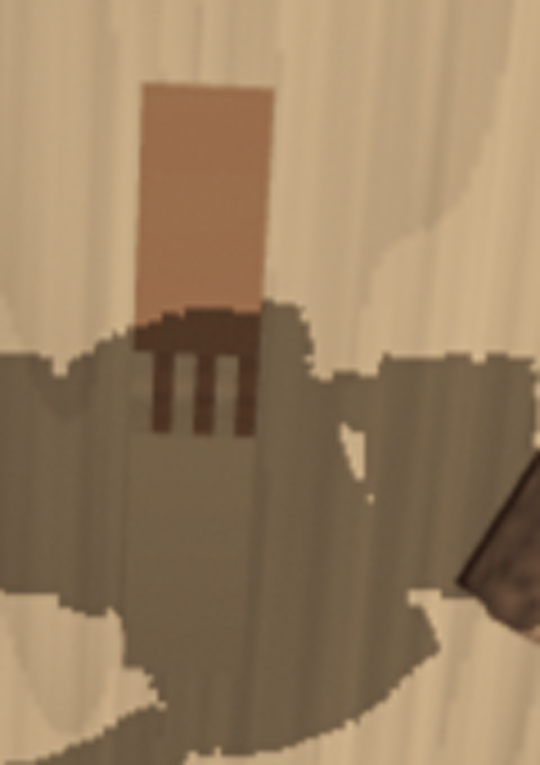

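Run:
```python
from h import *
w=Cam('wrist')
a=lambda x,y:(x/4.5+240-.5,y/4.5+100-.5)
q=w.back([a(142,83),a(274,88),a(135,350),a(260,352),a(131,435),a(255,437),a(580,580)],.034)
print(np.round(q*1000,1))
e=(q[0]+q[1])/2;f=(q[2]+q[3]+q[4]+q[5])/4;d=(e-f)/np.linalg.norm(e-f)
print(e,f,np.arctan2(d[1],d[0]),np.linalg.norm(e-f),'c',e-d*.08)
s=w.back(a(460,583),.034);print('sander corner',s)
stat()
```

```text
[[526.6 449.6  34. ]
 [560.3 450.4  34. ]
 [527.9 381.2  34. ]
 [561.5 382.6  34. ]
 [527.9 357.9  34. ]
 [561.8 359.3  34. ]
 [655.9 323.5  34. ]]
[0.54344901 0.44999961 0.034     ] [0.54478293 0.37024332 0.034     ] 1.5875197918853918 0.07976743661911788 c [0.54478682 0.37001079 0.034     ]
sander corner [[0.62230968 0.32064497 0.034     ]]
t 36.97 tcp [544.7 364.6 411.8] tip dir [-0. -0. -1.] y [ 0.998  0.057 -0.   ] F [ 0.   0.1 -0.7] open 0.0920 q6 0.42
```

```bash
python3 -m inch '0 2 -38 -0.02 0.7;0 2 -38 -0.02 0.7;0 1 -38 0 0.65;0 0 -38 0 0.65;0 0 -30 0 0.65;0 0 -25 0 0.65;0 0 -14 0 0.65;0 0 -8 0 0.65'; python3 -m inch '0 0 0 0 0.65;0 0 0 0 0.65'
python3 - <<'E'
from h import *
stat()
w=Cam('wrist');w.save('w37.png')
E
```

```text
time: 37.63
tool_pos: [0.544, 0.3696, 0.1802]
tool_rot: [-1.086, 1.567, -2.64]
contact_force: [-0.3, -0.1, -0.3]
opening: 0.0594
time: 37.8
tool_pos: [0.5448, 0.3705, 0.1833]
tool_rot: [1.983, 1.57, 0.429]
contact_force: [0.0, 0.1, 0.3]
opening: 0.0595
t 37.80 tcp [544.8 370.5 183.3] tip dir [ 0.001  0.    -1.   ] y [1.    0.017 0.001] F [0.  0.1 0.3] open 0.0595 q6 0.46
```

View pics/w37.png

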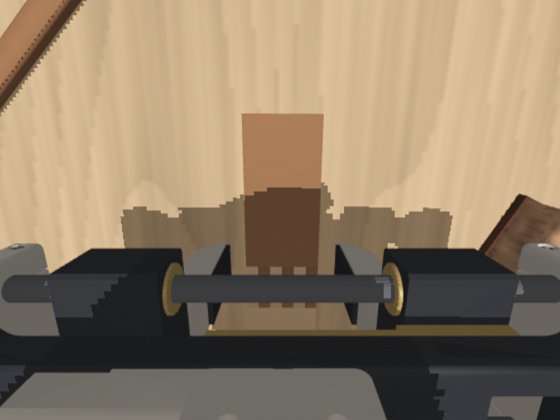

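```bash
python3 -m inch '0 0 0 0 0;0 0 0 0 0;0 0 0 0 0;0 0 0 0 0;0 0 0 0 0;0 0 0 0 0;0 0 0 0 0;0 0 5 0 0' 40; python3 -m inch '0 0 20 0 0;0 0 35 0 0;0 0 40 0 0;0 0 40 0 0;0 0 40 0 0;0 0 25 0 0;0 0 0 0 0'
python3 - <<'E'
from h import *
stat()
Cam('side').save('s38.png',(110,60,410,390),1.8)
E
```

```text
time: 38.52
tool_pos: [0.544, 0.3706, 0.1869]
tool_rot: [-1.066, 1.569, -2.619]
contact_force: [-0.6, 0.1, -1.3]
opening: 0.0334
time: 39.1
tool_pos: [0.5447, 0.3711, 0.3952]
tool_rot: [2.031, 1.559, 0.479]
contact_force: [1.0, 0.6, -1.0]
opening: 0.0334
t 39.10 tcp [544.7 371.1 395.2] tip dir [ 0.011  0.006 -1.   ] y [1.    0.018 0.011] F [ 1.   0.6 -1. ] open 0.0334 q6 0.46
```

View pics/s38.png

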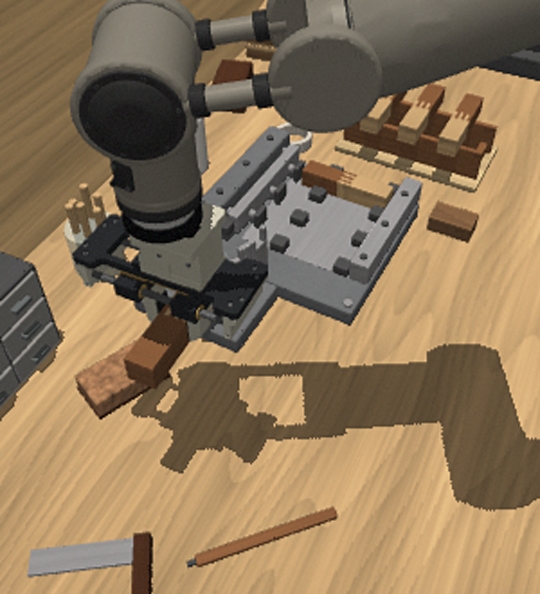

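```bash
python3 -m inch '0 -31.4 0 0.108 0;0 -31.4 0 0.108 0;0 -31.4 0 0.108 0;0 -31.4 0 0.108 0;0 -31.4 0 0.108 0;0 -31.4 0 0.108 0;0 -31.4 0 0.108 0;0 -31.4 0 0.108 0' && python3 -m inch '0 -31.4 0 0.108 0;0 -31.4 0 0.108 0;0 -31.4 0 0.108 0;0 -31.4 -15 0.108 0;0 -31.4 -15 0.108 0;0 -31.4 -15 0.108 0;0 0 -20 0 0;0 0 -20 0 0'&& python3 -m inch '0 0 -10 0 0;0 0 0 0 0;0 0 0 0 0'
python3 - <<'E'
from h import *
stat()
w=Cam('wrist');w.save('w39.png')
E
```

```text
time: 39.82
tool_pos: [0.5437, 0.1181, 0.3857]
tool_rot: [-2.385, 1.567, -3.068]
contact_force: [-0.2, -0.4, -1.2]
opening: 0.0336
time: 40.48
tool_pos: [0.5436, -0.0707, 0.3003]
tool_rot: [2.926, 1.568, 2.883]
contact_force: [-0.0, 0.0, -0.1]
opening: 0.0338
time: 40.73
tool_pos: [0.5442, -0.0685, 0.2919]
tool_rot: [2.878, 1.569, 2.837]
contact_force: [-0.1, 0.2, -1.3]
opening: 0.0336
t 40.73 tcp [544.2 -68.5 291.9] tip dir [-0.002  0.001 -1.   ] y [0.04  0.999 0.001] F [-0.1  0.2 -1.3] open 0.0336 q6 -1.80
```

View pics/w39.png

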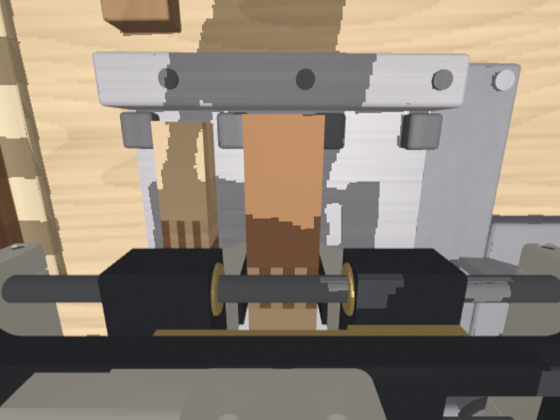

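Run:
```python
from h import *
stat()
w=Cam('wrist');Ti=np.linalg.inv(pose(.5485,-.039,-.0412))
T=tool_T();z=T[2,3]-.159-.0066+.017
q=w.back([(243,114),(325,114),(246,262),(321,262)],z);print(np.round(tf(Ti,q)*1000,1))
```

```text
t 40.78 tcp [544.5 -68.4 292.9] tip dir [ 0.  0. -1.] y [0.04  0.999 0.   ] F [-0.3 -0.  -0.3] open 0.0341 q6 -1.80
[[-81.2 -45.5 144.9]
 [-81.2 -11.6 144.9]
 [-14.8 -46.3 144.9]
 [-14.8 -10.9 144.9]]
```

```bash
python3 -m inch '0.5 -1.2 -20 0 0;0 0 -20 0 0;0 0 -15 0 0;0 0 -12 0 0;0 0 -6 0 0;0 0 -3 0 0;0 0 0 0 0;0 0 0 0 0'; python3 -m inch '0 0 -2 0 0;0 0 -1 0 0;0 0 0 0 0;0 0 0 0 0'
```

```text
time: 41.5
tool_pos: [0.5452, -0.0699, 0.2176]
tool_rot: [-0.167, 1.569, -0.207]
contact_force: [0.5, -0.3, -1.0]
opening: 0.0336
time: 41.83
tool_pos: [0.5448, -0.07, 0.2139]
tool_rot: [0.015, 1.57, -0.026]
contact_force: [-0.3, -0.4, -1.2]
opening: 0.0337
```

```bash
python3 -m inch '0 0 -1 0 0;0 0 -1 0 0;0 0 0 0 0;0 0 0 0 0'
```

```text
time: 42.17
tool_pos: [0.5448, -0.07, 0.2131]
tool_rot: [-0.187, 1.57, -0.227]
contact_force: [-3.1, 1.5, 11.1]
opening: 0.0338
```

```bash
python3 -m inch '0 0 0 0 0.55;0 0 0 0 0.55;0 0 0 0 0.55;0 0 0 0 0.55;0 0 10 0 0.55;0 0 30 0 0.55;0 0 40 0 0.55;0 0 40 0 0.55'; python3 -m inch '0 0 30 0 0.55;0 0 30 0 0.6;0 0 30 0 .8;0 0 0 0 .8;0 0 0 0 .8'
python3 - <<'E'
from h import *
stat()
w=Cam('wrist');w.save('w40.png')
s=Cam('side');s.save('s40.png',(200,60,410,230),3.8)
s.save('s40b.png')
E
```

```text
time: 42.83
tool_pos: [0.5444, -0.0699, 0.3329]
tool_rot: [2.865, 1.568, 2.824]
contact_force: [1.1, 0.5, 0.2]
opening: 0.0501
time: 43.25
tool_pos: [0.5447, -0.0699, 0.424]
tool_rot: [-0.202, 1.566, -0.243]
contact_force: [0.1, -0.2, -0.5]
opening: 0.0704
t 43.25 tcp [544.7 -69.9 424. ] tip dir [ 0.004 -0.001 -1.   ] y [ 0.041  0.999 -0.001] F [ 0.1 -0.2 -0.5] open 0.0704 q6 -1.80
```

View pics/w40.png

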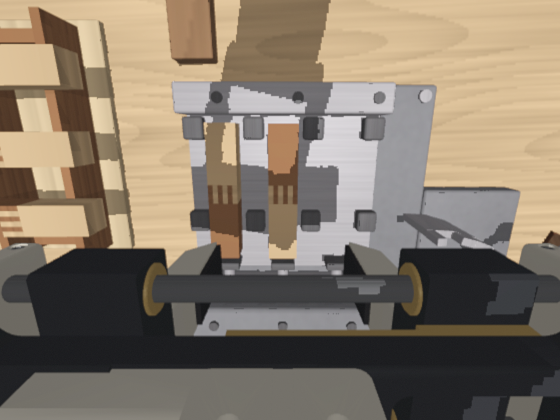

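View pics/s40.png

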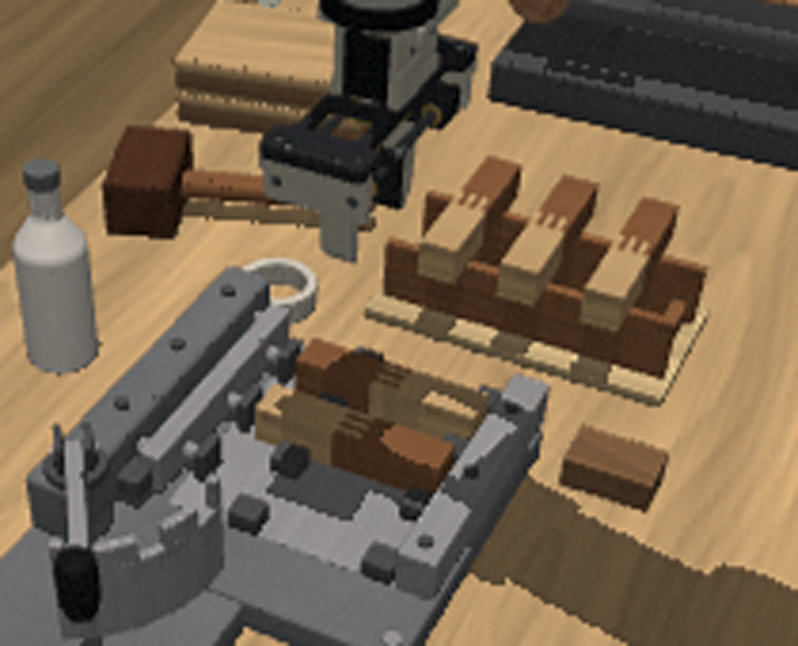

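View pics/s40b.png

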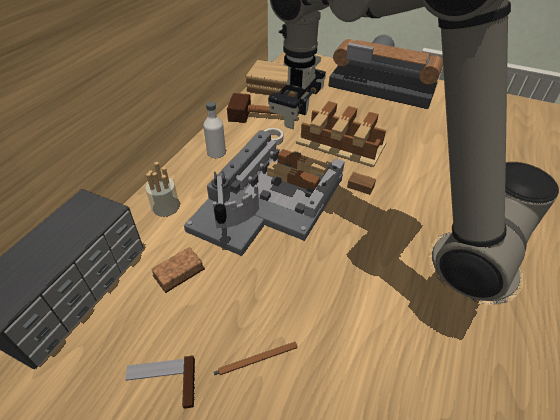

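```bash
python3 -m inch '0 0 0 0 0.8;0 0 0 0 .8'
python3 - <<'E'
from h import *
stat()
w=Cam('wrist');T=pose(.5485,-.039,-.0412);l=[]
for y in(-.03,-.1): l+=boxlines(w,T,(-.081,.079,y-.017,y+.017,.03,.064))
w.save('w41.png',(180,80,400,280),3.6,lines=l)
w.save('w41b.png',(180,80,400,280),3.6)
E
```

```text
time: 43.52
tool_pos: [0.5447, -0.07, 0.4203]
tool_rot: [2.891, 1.568, 2.85]
contact_force: [-0.6, 0.0, -0.2]
opening: 0.0732
t 43.52 tcp [544.7 -70.  420.3] tip dir [-0.003  0.001 -1.   ] y [0.041 0.999 0.001] F [-0.6  0.  -0.2] open 0.0732 q6 -1.80
```

View pics/w41.png

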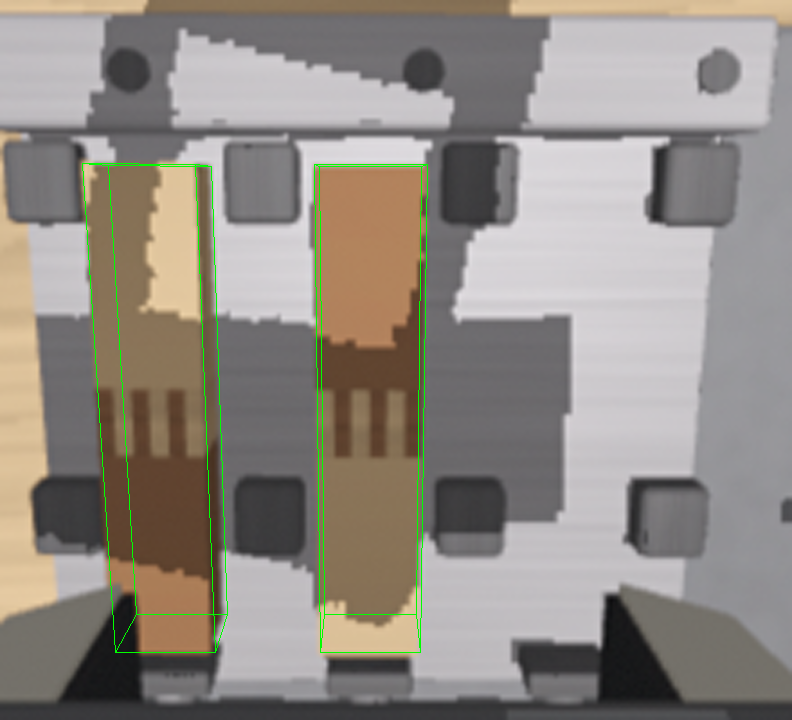

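View pics/w41b.png

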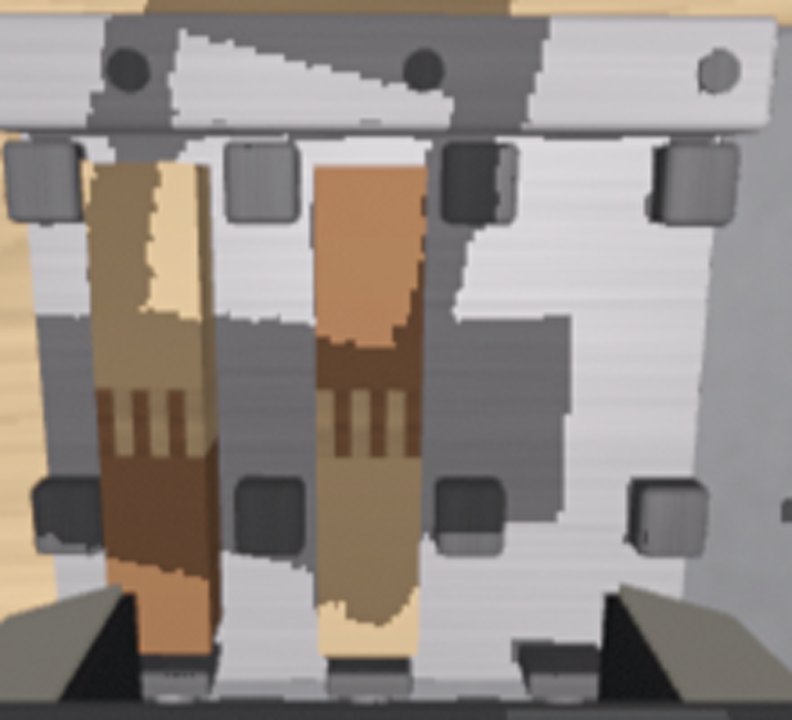

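```bash
python3 -m inch '7.2 30.2 0 -0.1 0.9;7.2 30.2 0 -0.1 0.9;7.2 30.2 0 -0.1 0.9;7.2 30.2 0 -0.1 0.9;7.2 30.2 0 -0.1 0.9;7.2 30.2 0 -0.1 0.9;7.2 30.2 0 -0.1 0.9;7.2 30.2 0 -0.1 0.9' && python3 -m inch '7.2 30.2 0 -0.1 0.9;7.2 30.2 0 -0.1 0.9;0 0 -15 0 0.9;0 0 -15 0 0.9;0 0 0 0 .9;0 0 0 0 .9'
python3 - <<'E'
from h import *
stat()
w=Cam('wrist');w.save('w42.png')
E
```

```text
time: 44.23
tool_pos: [0.6026, 0.1732, 0.4208]
tool_rot: [-2.15, 1.569, -2.996]
contact_force: [0.3, -0.3, 0.6]
opening: 0.0825
time: 44.73
tool_pos: [0.6168, 0.232, 0.3902]
tool_rot: [-1.845, 1.568, -2.885]
contact_force: [0.4, -0.9, 0.3]
opening: 0.0827
t 44.73 tcp [616.8 232.  390.2] tip dir [-0.003 -0.001 -1.   ] y [ 0.863  0.506 -0.003] F [ 0.4 -0.9  0.3] open 0.0827 q6 -0.29
```

View pics/w42.png

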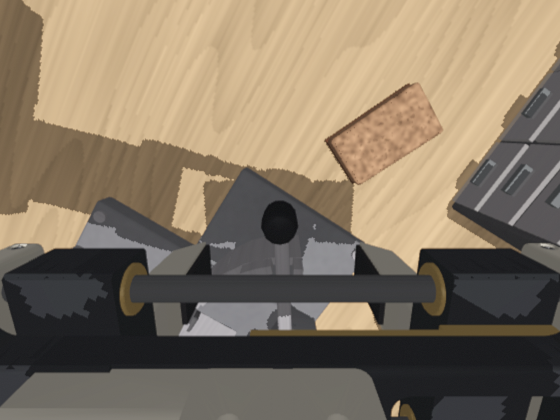

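Knob centred at column 280. Descend and grip.

```bash
python3 -m inch '0 0 -30 0 0.9;0 0 -30 0 0.9;0 0 -20 0 0.7;0 0 -8 0 0.5;0 0 0 0 0.3;0 0 0 0 0;0 0 0 0 0;0 0 0 0 0' 25; python3 -m inch '0 0 0 0 0;0 0 0 0 0;0 0 0 0 0;0 0 0 0 0;0 0 0 0 0;0 0 0 0 0;0 0 0 0 0'
python3 - <<'E'
from h import *
stat()
E
```

```text
time: 45.45
tool_pos: [0.6173, 0.2321, 0.3058]
tool_rot: [1.289, 1.567, 0.248]
contact_force: [0.5, -0.2, -0.3]
opening: 0.0473
time: 46.03
tool_pos: [0.6153, 0.2311, 0.3044]
tool_rot: [-1.609, 1.565, -2.65]
contact_force: [-10.2, -6.3, 8.3]
opening: 0.0275
t 46.03 tcp [615.3 231.1 304.4] tip dir [-0.006 -0.003 -1.   ] y [ 0.863  0.506 -0.006] F [-10.2  -6.3   8.3] open 0.0275 q6 -0.29
```

```bash
python3 -m inch '-0.5 -3 9 0 0;1.2 -2 9 0 0;1.2 -2 9 0 0;1.2 -2.2 8 0 0;0 0 0 0 0;0 0 0 0 0'
python3 - <<'E'
from h import *
stat()
Cam('side').save('s43.png',(180,120,330,260),4)
p=np.array([705,88.]);q=tool_T()[:2,3]*1000
d=q-p;r=np.hypot(*d);a0=np.arctan2(d[1],d[0]);print(r,a0)
r=160
for i in range(1,11):
    a=a0+(2.975-a0)/10*i;n=p+r*np.array([np.cos(a),np.sin(a)]);print(np.round(n-q,1),np.round(n,1));q=n
print((2.975-a0)/10)
E
```

```text
time: 46.53
tool_pos: [0.6202, 0.2214, 0.3391]
tool_rot: [-0.759, 1.568, -1.8]
contact_force: [-1.6, -5.5, -4.6]
opening: 0.0276
t 46.53 tcp [620.2 221.4 339.1] tip dir [-0.001 -0.002 -1.   ] y [ 0.863  0.505 -0.002] F [-1.6 -5.5 -4.6] open 0.0276 q6 -0.30
158.1896813160292 2.13687332904655
[-12.   -6.1] [608.2 215.4]
[-10.3  -8.6] [597.9 206.8]
[-9.6 -9.4] [588.3 197.4]
[ -8.8 -10.2] [579.5 187.3]
[ -7.9 -10.9] [571.7 176.4]
[ -6.9 -11.5] [564.7 165. ]
[ -6. -12.] [558.8 153. ]
[ -4.9 -12.5] [553.9 140.5]
[ -3.9 -12.8] [550.  127.6]
[ -2.8 -13.1] [547.2 114.5]
0.083812667095345
```

View pics/s43.png

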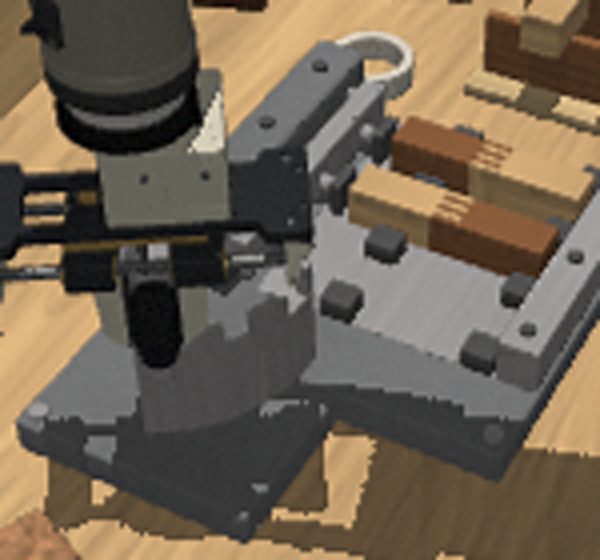

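```bash
python3 -m inch '-12 -7 0 0.084 0;-10.3 -8.6 0 0.084 0;-9.6 -9.4 0 0.084 0;-8.8 -10.2 0 0.084 0;-7.9 -10.9 0 0.084 0;-6.9 -11.5 0 0.084 0;0 0 0 0 0;0 0 0 0 0'
python3 - <<'E'
from h import *
stat()
Cam('side').save('s44.png',(180,120,330,260),4)
p=np.array([705,88.]);q=tool_T()[:2,3]*1000
d=q-p;r=np.hypot(*d);a0=np.arctan2(d[1],d[0]);print(r,a0)
E
```

```text
time: 47.25
tool_pos: [0.5657, 0.1637, 0.3396]
tool_rot: [0.313, 1.566, -0.225]
contact_force: [7.1, -4.0, -6.5]
opening: 0.0274
t 47.25 tcp [565.7 163.7 339.6] tip dir [ 0.005 -0.001 -1.   ] y [0.512 0.859 0.002] F [ 7.1 -4.  -6.5] open 0.0274 q6 -0.88
158.5923659025401 2.6418517971028423
```

View pics/s44.png

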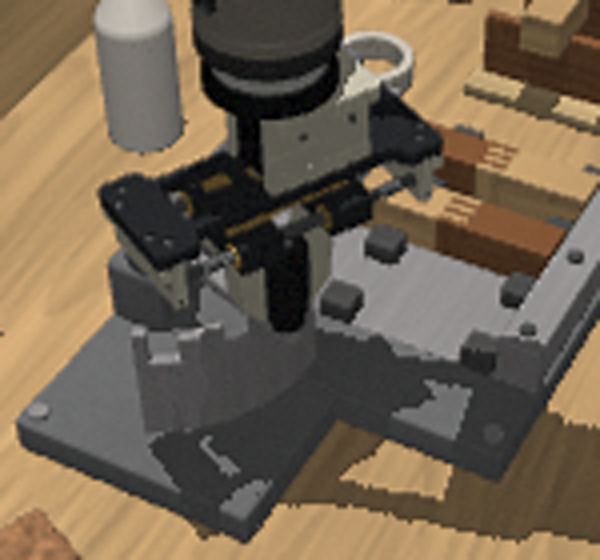

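```bash
python3 -m inch '-5.5 -12 0 0.09 0;-5.5 -12.3 0 0.09 0;-4 -12.6 0 0.09 0;-2.5 -13.5 0 0.09 0;0 0 0 0 0;0 0 0 0 0;0 0 0 0 0'
python3 - <<'E'
from h import *
stat()
Cam('side').save('s45.png',(180,120,330,260),4)
p=np.array([705,88.]);q=tool_T()[:2,3]*1000
d=q-p;r=np.hypot(*d);a0=np.arctan2(d[1],d[0]);print(r,a0)
E
```

```text
time: 47.88
tool_pos: [0.5484, 0.1143, 0.3396]
tool_rot: [0.246, 1.565, 0.068]
contact_force: [6.2, -0.2, -7.2]
opening: 0.0275
t 47.88 tcp [548.4 114.3 339.6] tip dir [ 0.006  0.    -1.   ] y [0.177 0.984 0.001] F [ 6.2 -0.2 -7.2] open 0.0275 q6 -1.32
158.79771728579655 2.974673974663256
```

View pics/s45.png

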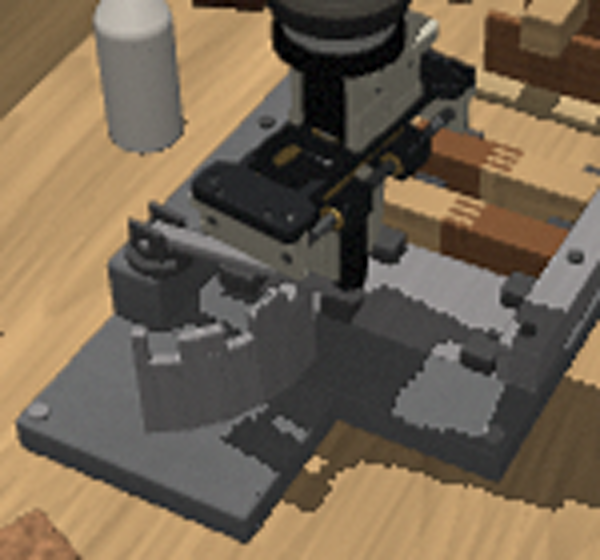

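```bash
python3 -m inch '-3 0 -9 0 0;-3 0 -9 0 0;-2.5 0 -9 0 0;-2 0 -8 0 0;0 0 -2 0 0;0 0 0 0 0;0 0 0 0 0'
python3 - <<'E'
from h import *
stat()
Cam('side').save('s46.png',(180,120,330,260),4)
E
```

```text
time: 48.52
tool_pos: [0.5363, 0.1149, 0.3033]
tool_rot: [0.282, 1.569, 0.105]
contact_force: [-4.2, -0.7, 15.4]
opening: 0.0272
t 48.52 tcp [536.3 114.9 303.3] tip dir [ 0.002  0.    -1.   ] y [0.176 0.984 0.001] F [-4.2 -0.7 15.4] open 0.0272 q6 -1.32
```

View pics/s46.png

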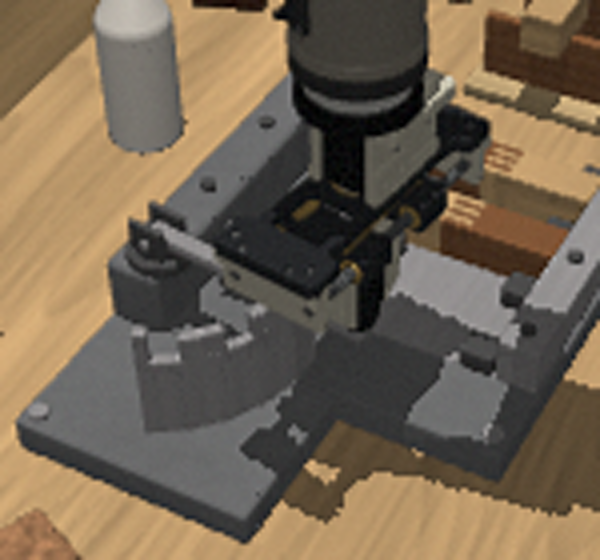

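```bash
python3 -m inch '0 0 0 0 0.7;0 0 0 0 0.7;0 0 0 0 0.7;0 0 0 0 0.7;0 0 0 0 0.7;0 0 0 0 0.7;0 0 0 0 0.7'; python3 -m inch '0 0 20 0 0.8;0 0 30 0 0.8;0 0 40 0 0.8;0 0 40 0 0.8;0 -35 10 0 0.8;0 -35 0 0 .8;0 -35 0 0 .8;0 0 0 0 .8'
python3 - <<'E'
from h import *
stat()
Cam('side').save('s47.png',(180,100,330,250),4)
Cam('wrist').save('w47.png')
E
```

```text
time: 49.15
tool_pos: [0.5364, 0.1148, 0.3014]
tool_rot: [3.003, 1.57, 2.826]
contact_force: [-0.3, 0.7, 0.5]
opening: 0.0641
time: 49.82
tool_pos: [0.5364, 0.0052, 0.4419]
tool_rot: [-1.126, 1.568, -1.307]
contact_force: [0.2, 0.9, -0.2]
opening: 0.0738
t 49.82 tcp [536.4   5.2 441.9] tip dir [ 0.001 -0.003 -1.   ] y [ 0.18   0.984 -0.002] F [ 0.2  0.9 -0.2] open 0.0738 q6 -1.52
```

View pics/s47.png

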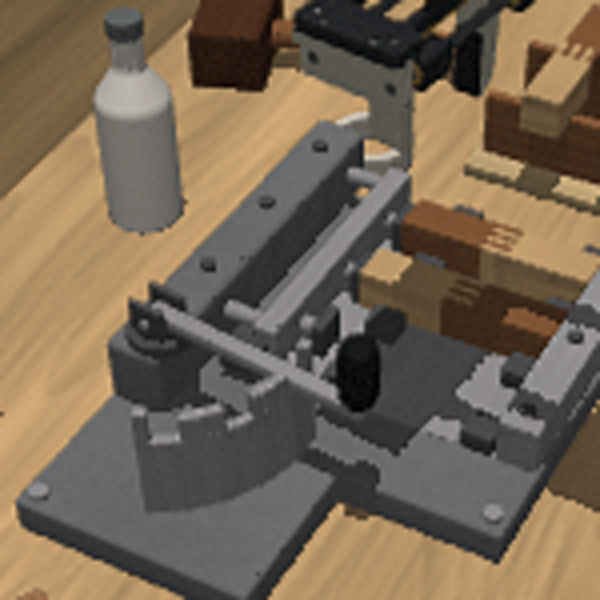

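View pics/w47.png

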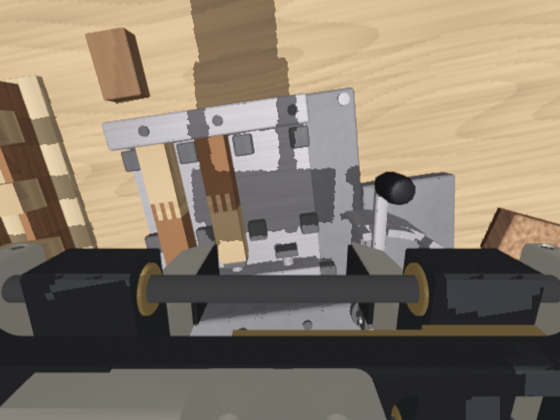

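```bash
python3 -m inch '0 -30 0 0 0.8;0 -30 0 0 0.8;0 -15 0 0 .8;0 0 0 0 .8;0 0 0 0 .8;0 0 0 0 .8;0 0 0 0 .8;0 0 0 0 .8'
python3 - <<'E'
from h import *
stat()
w=Cam('wrist');s=Cam('side');T=pose(.5485,-.039,-.0412)
def L(c):
    l=[]
    for y in(-.03,-.1): l+=boxlines(c,T,(-.09,.07,y-.017,y+.017,.03,.064))
    return l
w.save('w48.png',(150,60,420,300),2.9,lines=L(w))
s.save('s48.png',(180,60,410,260),3.4)
E
```

```text
time: 50.58
tool_pos: [0.5364, -0.0639, 0.4417]
tool_rot: [1.659, 1.57, 1.484]
contact_force: [-0.0, 1.1, 0.3]
opening: 0.0732
t 50.58 tcp [536.4 -63.9 441.7] tip dir [ 0.  0. -1.] y [0.174 0.985 0.   ] F [-0.   1.1  0.3] open 0.0732 q6 -1.66
```

View pics/w48.png

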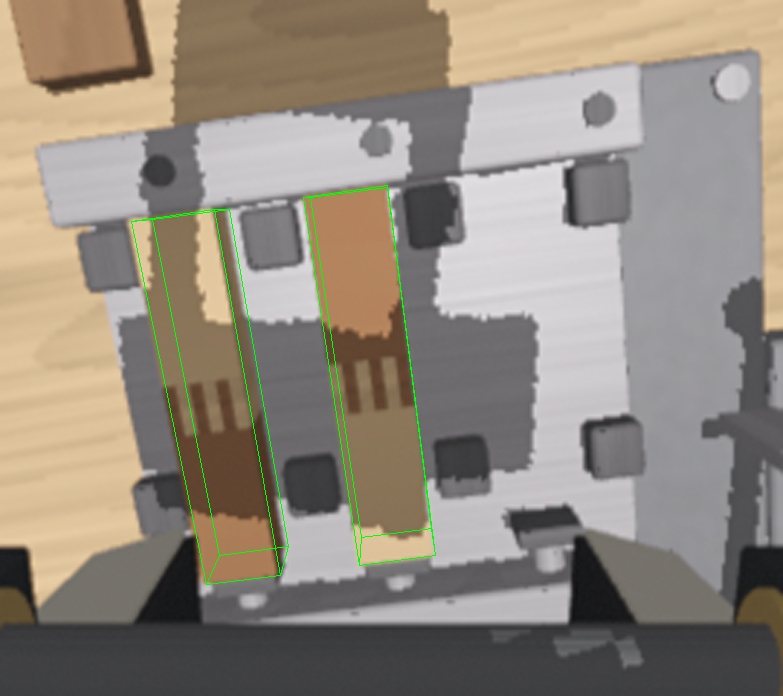

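View pics/s48.png

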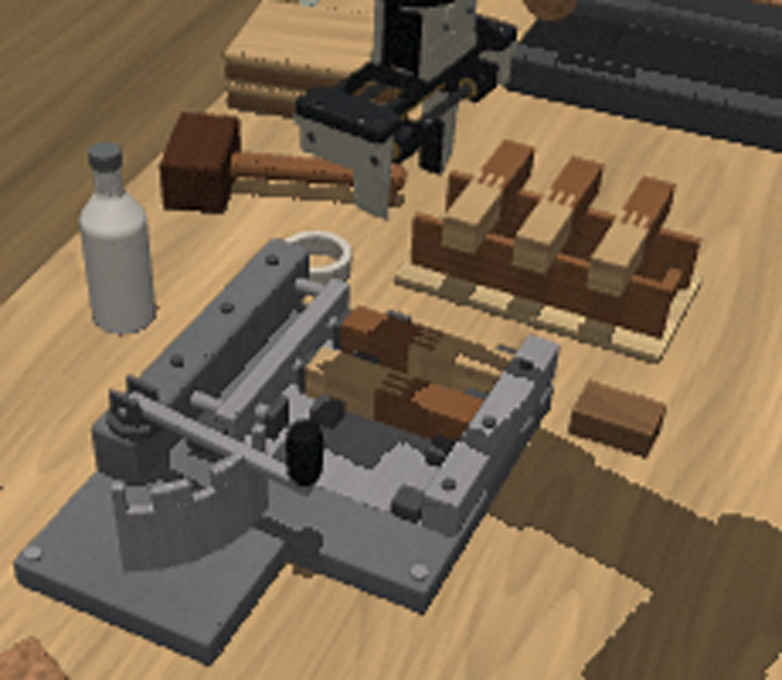

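```bash
python3 -c "
from cell import workorder
print(workorder.hand_in())"
```

```text
the job is handed in; nothing more can be done
None
```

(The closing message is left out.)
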